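Put the laundry sundries away in their drawer and clip up the lint brush

ROBOT

A 6-joint arm with a two-finger parallel gripper is mounted at the origin on the work surface. World frame = base frame: x ahead of the robot, y to its left, z up, the work surface at z = 0. Lengths are in m, angles in degrees, forces in N, time in s.
With the tool pointing down it reaches from about 0.4 to 0.925 m from the base axis. Payload 12.5 kg.
Tool frame: the origin (TCP) lies at the centre of the arm's flange, where the gripper is bolted on; the fingertips stand 190 mm ahead of it and the grasp point (between the pads) lies 171 mm ahead of it; z points along the fingers, y is the line along which they close (so a half turn about z gives the same grasp; the last joint's range is limited). The gripper opens to 95 mm and grips with 3 to 60 N. Pads are 20 mm wide; open, the fingers measure 119 mm over their backs; the gripper's body (75 mm by 180 mm) begins 59 mm behind the grasp point.
Start: joints at [62.132, 28.126, 89.318, -0, 62.55, -6.05], TCP at [0.232, 0.58, 0.405] pointing down, gripper open.
Joint ranges: [-177.58, 177.58], [-47.91, 125.51], [2.72, 160], [-65.01, 245.01], [3.68, 167.84], [-153.87, 153.87]. Speed limits (degrees/s): [127.2, 127.2, 159.86, 180, 180, 180].

INTERFACE

Orientations are given as [roll, pitch, yaw] about the fixed x, y, z axes, in that order (R = Rz(yaw) Ry(pitch) Rx(roll)).
In Python, from cell import telemetry, viewer, robot gives the robot as it stands.
- The arm moves only by the tool servo_tool, never from a script. Its argument "rows" is a list of rows, each a list of 3 entries, a list of its own where there are three numbers: the shift along the tool's x, y, z in units of 0.3 m (1.0 is 0.3 m), then the turn, a rotation vector about the tool's x, y, z in units of pi rad (1.0 is pi rad), then the closure, from -1 (fully open) to 1 (shut). A call has 1 to 5 rows; each row is the pose to reach, as a shift and turn from the pose commanded when the call began, along the tool's axes at that moment, turning the shorter way round; what a row does not reach only later rows make up. A row lasts 1/10 s, in which the tool goes at most 50 mm and 8.59 degrees, less where a joint would pass 70% of its speed; a pose out of reach is approached as far as the arm can. A call with a number of a shift or a turn outside -1 to 1 is refused whole. A call with a gripper value outside its range is refused whole. The fingers move at their own pace and stop on an object; "newtons" is the grip in N (left out, the last holds). Time passes only in rows, so rows that repeat a pose let the fingers close. It gives the time, the measured TCP pose, the force, the opening and the grip force at its end, in the units of the state.
- telemetry.get_state(): the state, without advancing time (a new reading comes with each control period).
- viewer.grab_frame(name): name is "scene" or "top" or "wrist"; returns a dict with "frame" (480x640x3 uint8, blue, green, red), "fx", "fy", "cx", "cy" (pixels), "view" (4x4, takes a point from world to camera coordinates); the wrist camera has in their place "tool_from_camera" (4x4, takes a point from camera to tool coordinates, whose origin is the TCP and whose axes are the flange's). Camera axes: x right, y up, looking along -z (the intrinsics and any distortion apply to the point x, -y, -z); pixel columns grow to the right and rows downward; lengths in m; the calibration is good to about 2 mm. The wrist camera is an equidistant fisheye: a pixel r from the principal point sees the ray r / f radians off the axis. A picture is of the moment at which its call begins: read the wrist's pose just before it. There is no depth.
- robot.sign_off(): hands the job in; it is judged then, once.
The state is a dict: "time_s": time; "qpos": joint angles; "joint_vel": joint speeds; "joint_efforts": joint torques, N m; "eef_pos": TCP position; "orientation": TCP orientation; "force": force on the tool from outside, world axes, zero at the start; "ft_torque": the same for the moment, N m; "width": finger opening in m; "finger_force": force on a finger pad.
Only numpy, scipy, OpenCV 4.12 (cv2) and the standard library are available. Lean on these libraries where they do the work, as an engineer would, in place of code of your own. Each camera call takes 0.05 s, during which the arm holds its last target. There are 200 camera calls.

TASK

Tidy the laundry counter: pull out the drawer of the little charcoal cabinet, put every small thing lying loose on the worktop into it (whichever are there of two clothes pegs, a tin, a scrubbing brush, a soap carton and a stain stick) and push the drawer fully shut. Also press the long lint brush by its round handle down into the two spring clips on top of the cabinet, until it lies right down in both forks and both jaws have snapped shut over it; either end may point either way. Leave the basket of dryer balls, the plant and the jar of pegs where they stand.

Things in the scene. Friction and masses are not known exactly. Their poses are not given: they have to be found in the camera images.
- cabinet: Fixed low charcoal cabinet with a top 12 mm thick, 230 deep (x) x 300 wide (y) x 82 mm high; origin at the centre of its underside; its -x side is the front, from which its one drawer slides out. The drawer front covers the whole face: 14 mm thick, from 7 to 69 mm above the worktop. Two spring clips stand on the top.
- drawer (a joint): How far the drawer is pulled out along the cabinet's -x, in m: 0 shut, 0.175 at the stop. It slides with about 2 N of friction and stays where it is left. It may start up to 0.03 ajar.
- drawer_handle (a point): Middle of the drawer's brass bar handle (11 mm thick, 120 mm long along the cabinet's y, end stems 51 mm either side), 50 mm above the worktop and 35 mm in front of the drawer front, so a finger fits behind it (29 mm clear). Moves with the drawer; axes as the cabinet's.
- drawer_in (a point): Centre of the drawer's inner floor, 18 mm above the worktop; axes as the cabinet's; moves with the drawer. Inside 183 (x) x 262 (y) x 44 mm deep, walls 6 mm. Fully out, x from -92 to +77 mm of this point is open from above, the rest is under the cabinet's top (underside 70 mm above the worktop): nothing inside may stand higher when it is pushed in.
- clip_mid (a point): On the axis of the seated brush handle, midway between the two clips: 108 mm above the worktop (26 above the cabinet's top), 50 mm behind the front face. Axes as the cabinet's; the seated handle lies along y. Each clip is a steel fork open at the top, 24 mm long (y), centred 48 mm either side of this point, 17.6 mm wide inside, its saddle 8 mm below this point.
- jaw_left (a joint): Hinged jaw of the clip on the cabinet's +y side, rad: 0 closed (sprung), about 0.2 while the handle passes, 0.5 stop. It is the fork's +x side; its sloping nose runs from 25 to 9 mm above clip_mid, its edge 5 mm into the fork. The -x side is a fixed prong, flared, to 17 mm above clip_mid.
- jaw_right (a joint): The same for the clip on the cabinet's -y side. A handle pressed straight down within about 4 mm of the forks' middle pushes both jaws aside (5 to 15 N in all) and they snap back over it.
- lint_brush: Lint brush lying on the worktop: a round wooden handle 16 mm thick and 170 mm long along its x, with a block of dark bristles 90 x 36 x 34 mm on the +x end and a small end knob 12 x 28 x 34 mm on the -x end (276 mm overall), about 0.12 kg, balanced within 20 mm of the handle's middle. Origin below the handle's middle at the level of the underside; handle axis 17 mm above it.
- brush_mid (a point): Middle of the round handle, on its axis; axes as the lint brush's (x along the handle). When clipped, it is within 5 mm of clip_mid across the handle and within 23 mm along it.
- peg_a: Wooden clothes peg with steel spring, 72 (x) x 12 x 14 mm; origin at the centre of its underside. May be absent.
- peg_b: Another, the same. May be absent.
- tin: Round metal mending tin, 50 mm diameter, 24 mm high; origin at the centre of its underside. May be absent.
- scrub: Wooden scrubbing brush, bristles down, 74 (x) x 38 x 30 mm; origin at the centre of its underside. May be absent.
- soap: Soap carton, 74 (x) x 46 x 28 mm; origin at the centre of its underside. May be absent.
- stick: Flat oval stain-remover stick, white with a grey cap, 74 (x) x 32 x 22 mm; origin at the centre of its underside. May be absent.
- basket: Bystander: small wicker basket with three dryer balls, 220 (x) x 76 x 66 mm high. It and the lint brush swap sides of the cabinet from start to start.
- plant: Bystander: pot plant, pot 100 mm diameter, leaves to about 210 mm high.
- jar: Bystander: closed glass jar full of pegs, 94 mm diameter, 142 mm high.
Mind the look-alikes: they are no part of the job. Leave any red or turquoise look-alike of the peg_b alone.

How it is judged:
By the outcome, as a careful person would: the job done as asked, in the order asked, and still so for the second after the job is handed in, with the robot touching nothing.
Of peg_a, peg_b, tin, scrub, soap, stick only 4 to 6 are there at a start; the rules pass over those that are not, and their reading is None.
At some moment in a run one of peg_a, peg_b, tin, scrub, soap, stick, lint_brush may be knocked a few centimetres aside while the robot is not near it.
Once in a run the grip may slacken for a moment while it holds something.
It also fails if it takes over 210 s, if anything falls off the work surface, if the arm or the gripper's body presses on something with over 40 N, if the wrist force passes 120 N, or if a joint passes its speed limit or range.

## Working session

There is one attempt and no reset: what is moved stays moved. The work goes in short steps, Python scripts to look and compute and a tool call to move; the robot and the scene stay as the last step left them, time stands still between calls to the robot, and variables do not carry over. Pictures are saved under pics/ and viewed, at most 14 in all, crops included, and the job is handed in when it is done.

Besides the shell and the picture viewer there is one more tool, called after "Request:" as a command line: name --argument value ..., lists and objects as JSON in quotes. servo_tool: Moves the arm, as the interface text tells. Its arguments: {"type":"object","properties":{"rows":{"type":"array","items":{"type":"array"}},"newtons":{"type":"number"}},"required":["rows"]}

```bash
ls; mkdir -p pics; cat > h.py <<'E'
import numpy as np,cv2
from cell import telemetry,viewer,robot
from scipy.spatial.transform import Rotation as R
def grab(n,save=None):
    f=viewer.grab_frame(n)
    if save: cv2.imwrite('pics/'+save,f['frame'])
    return f
def pose():
    s=telemetry.get_state();T=np.eye(4);T[:3,:3]=R.from_euler('xyz',s['orientation'],degrees=True).as_matrix();T[:3,3]=s['eef_pos'];return T,s
def ray(f,u,v,T=None):
    x=(u-f['cx'])/f['fx'];y=(v-f['cy'])/f['fy']
    if 'view' in f:
        M=np.linalg.inv(np.array(f['view']));d=np.array([x,-y,-1.])
    else:
        M=T@np.array(f['tool_from_camera']);r=np.hypot(x,y);s=np.sin(r)/r if r>1e-9 else 1
        d=np.array([x*s,-y*s,-np.cos(r)])
    return M[:3,3],M[:3,:3]@d
def onz(f,u,v,z,T=None):
    o,d=ray(f,u,v,T);return o+d*(z-o[2])/d[2]
def proj(f,p):
    c=(np.array(f['view'])@np.append(p,1))[:3];return f['cx']+f['fx']*c[0]/-c[2],f['cy']-f['fy']*c[1]/-c[2]
E
python3 - <<'E'
from h import *
f=grab('top','top0.png');g=grab('scene','sc0.png')
for k in f:
    if k!='frame':print(k,f[k])
for k in g:
    if k!='frame':print(k,g[k])
print(telemetry.get_state())
E
```

```text
pics
fx 497.0372038850532
fy 497.0372038850532
cx 318.123634341885
cy 237.0636681515519
view [[-4.41913888e-02 -9.99022781e-01  7.76923225e-04  9.34660416e-03]
 [ 9.71436565e-01 -4.27896044e-02  2.33409618e-01 -5.83524176e-01]
 [-2.33148282e-01  1.10694268e-02  9.72378191e-01 -1.19397605e+00]
 [ 0.00000000e+00  0.00000000e+00  0.00000000e+00  1.00000000e+00]]
fx 576.8351891829868
fy 576.8351891829868
cx 315.4714543424955
cy 237.65572626614346
view [[ 0.8657058   0.50040551 -0.01215713 -0.4671277 ]
 [-0.37863929  0.67054825  0.63796342  0.16286345]
 [ 0.32739236 -0.54768547  0.7699707  -1.50964935]
 [ 0.          0.          0.          1.        ]]
{'time_s': 0.1, 'qpos': array([ 6.21316158e+01,  2.81591670e+01,  8.93444298e+01,  1.00003427e-03,
        6.25498830e+01, -6.04914022e+00]), 'joint_vel': array([ 0.090573  , -0.04739173, -0.14432302,  0.07304249,  0.06822818,
       -0.04050777]), 'joint_efforts': array([ 2.13427767e-03, -6.13615608e+01, -2.58603930e+01,  6.94005028e-02,
        4.70567413e-02, -9.46257131e-06]), 'eef_pos': array([0.23225399, 0.58022011, 0.4042499 ]), 'orientation': array([-1.79946911e+02, -6.51785648e-03,  1.58180292e+02]), 'force': array([ 0.13907629, -0.23789844, -1.25008366]), 'ft_torque': array([-0.03105178, -0.00256226,  0.00196126]), 'finger_force': 0.0, 'width': 0.0951727700328999}
```

View pics/top0.png

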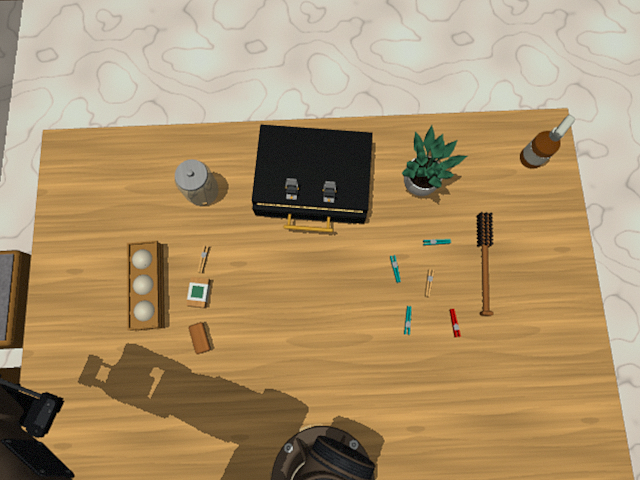

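View pics/sc0.png

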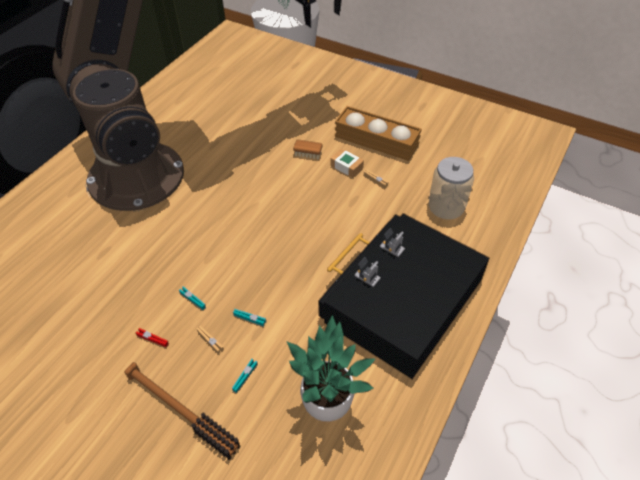

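The top view shows natural wooden pegs at (204,259) and (430,283), the soap at (198,292) and the scrub at (200,338). The lint brush runs (485,212)-(487,315), and the cabinet is at (312,172) with its brass handle at (310,227). Candidates for peg_b are wood (430,283) and (204,259), turquoise (436,242), (395,269) and (408,320), and red (454,322). I choose the two plain wood ones. There is no tin or stick.

```bash
cat > m.py <<'E'
from h import *
f=grab('top');im=f['frame'];hsv=cv2.cvtColor(im,cv2.COLOR_BGR2HSV)
def box(mask,z,roi):
    m=np.zeros_like(mask);x0,y0,x1,y1=roi;m[y0:y1,x0:x1]=mask[y0:y1,x0:x1]
    cs,_=cv2.findContours(m,cv2.RETR_EXTERNAL,cv2.CHAIN_APPROX_NONE);c=max(cs,key=cv2.contourArea)[:,0]
    w=np.array([onz(f,u,v,z)[:2] for u,v in c],np.float32)
    r=cv2.minAreaRect(w);return r,c,w
bl=((im.max(2)<60)*255).astype(np.uint8)
r,c,w=box(bl,0.082,(240,110,385,235));print('cab',r);print(cv2.boxPoints(r))
E
python3 - <<'E'
from m import *
big=cv2.resize(im[115:240,240:390],None,fx=4,fy=4,interpolation=cv2.INTER_CUBIC)
a=cv2.resize(im[235:360,180:250],None,fx=4,fy=4,interpolation=cv2.INTER_CUBIC)
cv2.imwrite('pics/c1.png',np.hstack([big[:500,:520],a]))
for n,(u,v) in dict(pa=(204,259),pb=(430,283),soap=(198,292),scrub=(200,338)).items(): print(n,hsv[v-8:v+9:4,u-6:u+7:3].tolist())
E
```

```text
cab ((0.7521852850914001, -0.008186563849449158), (0.29803386330604553, 0.25141239166259766), 82.94811248779297)
[[ 0.6091355  -0.14064352]
 [ 0.85864604 -0.17150895]
 [ 0.89523506  0.12427039]
 [ 0.64572453  0.15513583]]
pa [[[18, 141, 199], [18, 135, 200], [18, 138, 89], [18, 152, 124], [17, 140, 210]], [[18, 141, 205], [18, 62, 177], [78, 8, 159], [18, 161, 81], [17, 139, 211]], [[17, 140, 190], [17, 144, 200], [17, 142, 200], [18, 143, 153], [17, 141, 193]], [[17, 139, 183], [18, 141, 145], [18, 139, 64], [18, 141, 193], [17, 143, 186]], [[18, 138, 196], [18, 140, 175], [18, 141, 105], [18, 142, 189], [18, 144, 191]]]
pb [[[18, 141, 176], [18, 151, 113], [17, 105, 143], [18, 143, 193], [18, 142, 181]], [[17, 141, 190], [17, 55, 107], [80, 5, 152], [17, 149, 194], [18, 141, 188]], [[18, 139, 176], [18, 139, 165], [17, 140, 180], [18, 141, 176], [18, 142, 179]], [[17, 141, 184], [17, 139, 211], [17, 139, 204], [18, 140, 178], [17, 137, 180]], [[17, 136, 163], [18, 139, 193], [18, 136, 180], [18, 139, 172], [18, 138, 172]]]
soap [[[45, 14, 221], [53, 9, 230], [60, 10, 232], [30, 14, 216], [21, 26, 206]], [[69, 50, 152], [74, 132, 116], [74, 133, 115], [74, 141, 110], [57, 13, 209]], [[73, 161, 106], [74, 125, 118], [74, 129, 117], [73, 140, 115], [30, 7, 227]], [[73, 129, 117], [74, 159, 106], [73, 143, 109], [74, 170, 105], [68, 4, 228]], [[16, 90, 199], [16, 54, 202], [19, 27, 208], [30, 11, 210], [45, 9, 216]]]
scrub [[[14, 173, 159], [14, 177, 157], [14, 171, 161], [15, 184, 137], [18, 143, 112]], [[14, 173, 156], [13, 174, 158], [14, 179, 154], [14, 174, 169], [18, 149, 70]], [[14, 176, 149], [14, 177, 157], [14, 178, 153], [15, 181, 162], [12, 176, 103]], [[14, 178, 142], [14, 173, 156], [14, 171, 157], [14, 176, 155], [14, 180, 156]], [[14, 189, 123], [13, 174, 154], [13, 172, 159], [14, 179, 151], [14, 179, 170]]]
```

View pics/c1.png

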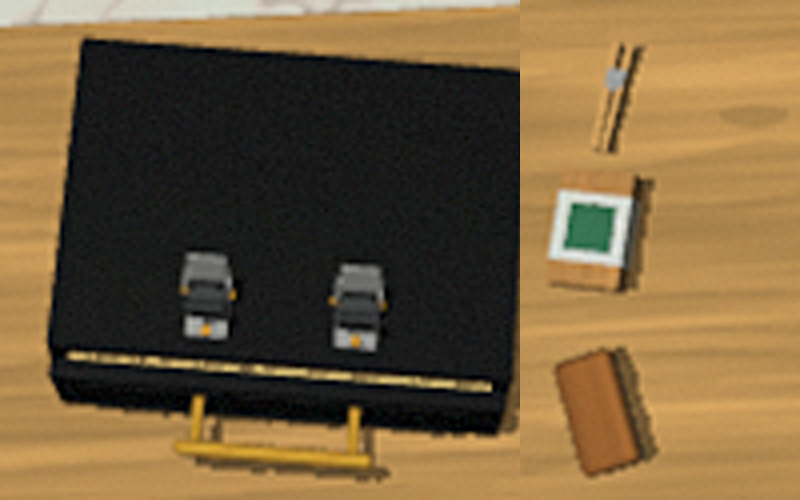

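The crop confirms the soap (white/green label), the scrub (brown block) and a plain wood peg with a grey spring. The clips are at px (292,189) and (329,192), and the brass bar is around (309,229).

```bash
cat >> m.py <<'E'
M=lambda c:(c*255).astype(np.uint8)
H,S,V=[hsv[...,i].astype(int) for i in range(3)]
E
python3 - <<'E'
from m import *
print('cam',ray(f,0,0)[0])
def rep(n,mask,z,roi):
    r,c,w=box(M(mask),z,roi);b=cv2.boxPoints(r);e=b[1]-b[0];e2=b[2]-b[1]
    if np.hypot(*e2)>np.hypot(*e):e=e2
    print(n,np.round(r[0],4),np.round(r[1],4),'long yaw',round(np.degrees(np.arctan2(e[1],e[0])),1),'px',c.mean(0).round(1),len(c))
rep('soaplabel',(S<60)&(V>150)|(abs(H-74)<6),0.028,(182,275,215,312))
rep('soapgreen',(abs(H-74)<8)&(S>80),0.028,(182,275,215,312))
rep('scrub',(S>160)&(H<16)&(V>120),0.030,(185,315,218,360))
rep('brass',(H>19)&(S>170)&(V>110)&(H<30),0.050,(280,226,342,240))
rep('lint',(V<140)&(S>150)&(H<=16),0.017,(470,205,505,320))
rep('bristle',(V<60),0.034,(470,205,505,255))
for u,v in[(291.75,185),(291.75,198.5),(329.5,188),(329.5,201)]:print(onz(f,u,v,.1).round(4))
for a,b in[((205.5,246.2),(201.2,272.5))]:
    print('pegA',onz(f,*a,.014),onz(f,*b,.014))
for u,v in [(395,269),(408,320),(436,242),(454,322)]:print('decoy',onz(f,u,v,.01).round(3))
big=cv2.resize(im[230:340,385:510],None,fx=6,fy=5,interpolation=cv2.INTER_CUBIC);cv2.imwrite('pics/c2.png',big)
E
```

```text
cab ((0.7517966032028198, -0.008198797702789307), (0.29791414737701416, 0.25218087434768677), 82.94811248779297)
[[ 0.6083728  -0.14054918]
 [ 0.85864604 -0.17150897]
 [ 0.8952204   0.12415159]
 [ 0.6449472   0.15511137]]
cam [ 0.2888963  -0.00241467  1.29718916]
soaplabel [0.4638 0.2989] [0.0473 0.0443] long yaw 81.5 px [197.1 291.6] 67
soapgreen [0.4643 0.2992] [0.0272 0.0275] long yaw -9.6 px [197.  291.4] 40
scrub [0.3479 0.2939] [0.0696 0.0338] long yaw 16.5 px [198.6 338.2] 74
brass [0.6119 0.0086] [0.1245 0.0134] long yaw 87.5 px [309.2 228.1] 104
lint [ 0.5057 -0.453 ] [0.0306 0.2705] long yaw -7.2 px [486. 266.] 224
bristle [ 0.5937 -0.4472] [0.0263 0.0915] long yaw -7.1 px [482.2 228.1] 118
[0.7148 0.0449 0.1   ]
[0.6789 0.046  0.1   ]
[ 0.7026 -0.0505  0.1   ]
[ 0.6681 -0.0488  0.1   ]
pegA [0.58485841 0.28143675 0.014     ] [0.51497846 0.2920393  0.014     ]
decoy [ 0.503 -0.215  0.01 ]
decoy [ 0.369 -0.237  0.01 ]
decoy [ 0.57  -0.329  0.01 ]
decoy [ 0.359 -0.355  0.01 ]
```

View pics/c2.png

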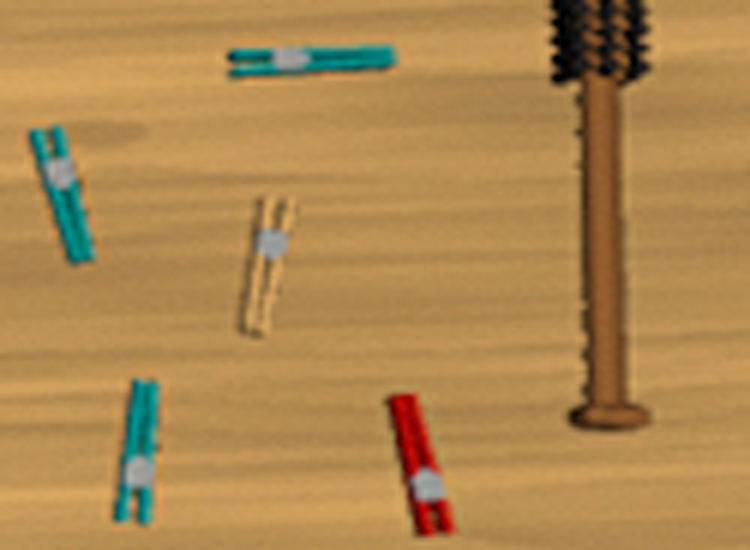

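Wood peg_b runs px (431,270)-(428,297). The turquoise and red decoys are clearly distinct. Next is a planning helper, then the move to a wrist view over the drawer.

```bash
cat >> h.py <<'E'
CY=-7.05
def Rd(yaw): return R.from_euler('xyz',[180,0,yaw],degrees=True)
def plan(*wps):
    "waypoints: (x,y,z of GRASP point, yaw); prints shift/turn units per call"
    T,s=pose();p=T[:3,3];q=R.from_matrix(T[:3,:3])
    for x,y,z,yaw in wps:
        t=np.array([x,y,z+0.171]);qn=Rd(yaw)
        d=q.inv().apply(t-p)/0.3;w=(q.inv()*qn).as_rotvec()/np.pi
        print((x,y,z,yaw),'shift',d.round(4).tolist(),'turn',w.round(4).tolist(),'rows>=%.1f'%max(np.linalg.norm(t-p)/.05,np.linalg.norm(w)*180/8.59))
        p,q=t,qn
E
python3 - <<'E'
from h import *
f=grab('top')
print('lint brush mid uses; topdepth',onz(f,256.25,203.75,.082),onz(f,260.5,124.5,.082))
print('pegB',onz(f,431.2,269.6,.014),onz(f,427.5,297,.014))
plan((0.50,0.10,0.26,173),(0.50,0.10,0.26,173))
w=grab('wrist');print(w['fx'],w['cx'],w['cy'],np.round(w['tool_from_camera'],3).tolist())
E
```

```text
lint brush mid uses; topdepth [0.67467533 0.13782784 0.082     ] [0.89446654 0.12320089 0.082     ]
pegB [ 0.49616489 -0.30849787  0.014     ] [ 0.42522654 -0.29199381  0.014     ]
(0.5, 0.1, 0.26, 173) shift [-1.4235, -1.1544, -0.0879] turn [-0.0002, -0.0, -0.0823] rows>=11.0
(0.5, 0.1, 0.26, 173) shift [0.0, 0.0, 0.0] turn [0.0, 0.0, 0.0] rows>=0.0
371.64829954431775 316.45165713980555 242.70693638570162 [[-0.0, 0.968, 0.251, 0.07], [1.0, 0.0, -0.0, -0.001], [-0.0, 0.251, -0.968, 0.019], [0.0, 0.0, 0.0, 1.0]]
```

Request:
servo_tool --rows '[[[-0.6,-0.5,0],[0,0,0],-1],[[-0.6,-0.5,0],[0,0,0],-1],[[-0.6,-0.5,0],[0,0,0],-1],[[-0.6,-0.5,0],[0,0,0],-1],[[-0.6,-0.5,0],[0,0,0],-1]]'

```text
time_s: 0.8
eef_pos: [0.3444, 0.3717, 0.4049]
orientation: [-180.0, 0.0, 158.1]
force: [0.3, 0.5, 0.0]
width: 0.0954
finger_force: 0.0
```

Request:
servo_tool --rows '[[[-0.6,-0.5,0],[0,0,0],-1],[[-0.6,-0.5,0],[0,0,0],-1],[[-0.6,-0.5,0],[0,0,0],-1],[[-0.6,-0.5,0],[0,0,0],-1],[[-0.6,-0.5,0],[0,0,0],-1]]'

```text
time_s: 1.3
eef_pos: [0.4559, 0.1654, 0.4049]
orientation: [180.0, 0.0, 158.1]
force: [0.8, 0.7, -0.4]
width: 0.0949
finger_force: 0.0
```

Request:
servo_tool --rows '[[[-0.22,-0.15,-0.09],[0,0,-0.0823],-1],[[-0.22,-0.15,-0.09],[0,0,-0.0823],-1],[[-0.22,-0.15,-0.09],[0,0,-0.0823],-1],[[-0.22,-0.15,-0.09],[0,0,-0.0823],-1],[[-0.22,-0.15,-0.09],[0,0,-0.0823],-1]]'

```text
time_s: 1.8
eef_pos: [0.499, 0.1022, 0.4314]
orientation: [180.0, -0.1, 172.9]
force: [0.6, -0.1, -0.0]
width: 0.0954
finger_force: 0.0
```

```bash
python3 - <<'E'
from h import *
T,s=pose();print(s['eef_pos'],s['orientation'],s['time_s'],s['qpos'].round(1))
w=grab('wrist','w1.png')
E
```

```text
[0.49899579 0.10219635 0.43135658] [ 1.79996258e+02 -5.12208630e-02  1.72944158e+02] 1.8 [  4.1  17.  103.3   0.   59.7 -78.8]
```

View pics/w1.png

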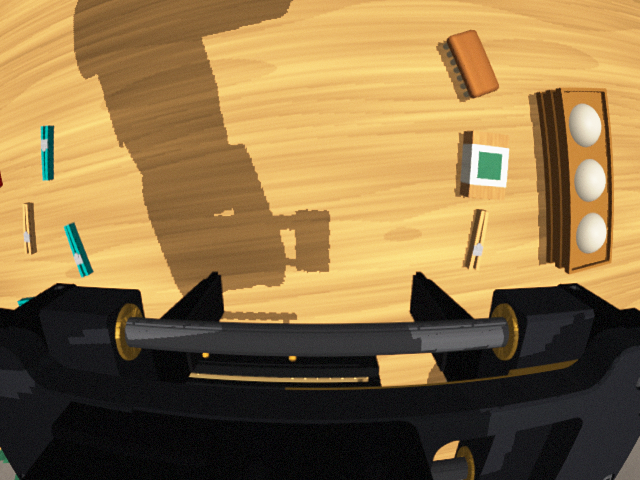

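The wrist view shows the soap label at (489,166), scrub at (472,62), peg at (478,240), and peg_b at the left edge (29,230). The cabinet is hidden by the gripper. I'll measure these items and plan a better view of the cabinet.

```bash
python3 - <<'E'
from h import *
T,s=pose();w=grab('wrist')
for n,u,v,z in [('soap',489,166,.028),('pa',478,240,.014),('pa_e1',484,210,.014),('pa_e2',471,269,.014),('pb1',27,203,.014),('pb2',32,253,.014),('scrub',473,63,.03)]: print(n,onz(w,u,v,z,T).round(4))
p=T[:3,3]
plan((0.58,-0.05,0.25,128),(0.62,-0.14,0.25,83))
E
```

```text
soap [0.4642 0.2984 0.028 ]
pa [0.5515 0.2875 0.014 ]
pa_e1 [0.5162 0.2962 0.014 ]
pa_e2 [0.5865 0.2781 0.014 ]
pb1 [ 0.4277 -0.2865  0.014 ]
pb2 [ 0.4973 -0.2998  0.014 ]
scrub [0.349  0.2906 0.03  ]
(0.58, -0.05, 0.25, 128) shift [-0.3298, -0.4717, 0.0347] turn [-0.0001, -0.0002, 0.2501] rows>=5.2
(0.62, -0.14, 0.25, 83) shift [-0.3185, -0.0796, -0.0] turn [0.0, -0.0, 0.25] rows>=5.2
```

Request:
servo_tool --rows '[[[-0.33,-0.47,0.03],[0,0,0.235],0],[[-0.33,-0.47,0.03],[0,0,0.235],0],[[-0.33,-0.47,0.03],[0,0,0.235],0],[[-0.33,-0.47,0.03],[0,0,0.235],0],[[-0.33,-0.47,0.03],[0,0,0.235],0]]'

```text
time_s: 2.4
eef_pos: [0.5816, -0.0521, 0.4218]
orientation: [-180.0, -0.0, 130.2]
force: [-1.1, 1.1, -0.4]
width: 0.0607
finger_force: 0.0
```

Request:
servo_tool --rows '[[[-0.32,-0.08,0],[0,0,0.235],0],[[-0.32,-0.08,0],[0,0,0.235],0],[[-0.32,-0.08,0],[0,0,0.235],0],[[-0.32,-0.08,0],[0,0,0.235],0],[[-0.32,-0.08,0],[0,0,0.235],0]]'

```text
time_s: 2.9
eef_pos: [0.6251, -0.1381, 0.4221]
orientation: [-179.9, -0.0, 88.1]
force: [-0.9, 0.3, 0.3]
width: 0.0476
finger_force: 0.0
```

Request:
servo_tool --rows '[[[0,0,0],[0,0,0.03],0.37],[[0,0,0],[0,0,0.03],0.37]]'

```text
time_s: 3.1
eef_pos: [0.6251, -0.1378, 0.4225]
orientation: [-180.0, -0.0, 83.0]
force: [0.4, -0.4, 0.0]
width: 0.0368
finger_force: 0.0
```

```bash
python3 - <<'E'
from h import *
T,s=pose();print(s['eef_pos'],s['orientation'],s['time_s'],s['qpos'].round(1),s['width'])
w=grab('wrist','w2.png')
E
```

```text
[ 0.62507591 -0.1378296   0.42245994] [-1.79971148e+02 -1.32552067e-02  8.29638356e+01] 3.1 [-18.3  28.5  85.8   0.   65.8 -11.3] 0.03682078980048215
```

View pics/w2.png

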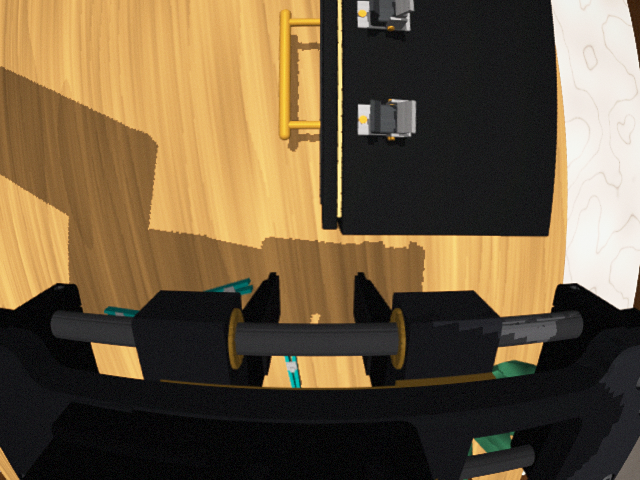

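The view shows the brass bar at column 285, rows 12-137, the cabinet's right edge from (343,234) to (549,236), and the clips at (386,13) and (386,118).

```bash
python3 - <<'E'
from h import *
T,s=pose();w=grab('wrist');im=w['frame']
C=np.array([.7628,-.0095]);a=np.radians(CY);A=np.array([[np.cos(a),np.sin(a)],[-np.sin(a),np.cos(a)]])
loc=lambda p:(A@(p[:2]-C)).round(4)
for n,u,v,z in [('FRtop',343,234,.082),('BRtop',549,236,.082),('drawerfrontR',322,229,.069),('dfront_mid',322,120,.069),('dfrontback',336,120,.069),('topfront',344,120,.082),('bar1',285,10.5,.05),('bar2',284.5,138,.05),('clipR base f',357.5,120,.085),('prong',386,104,.11),('prong',386,136,.11),('clipR back',417,118,.13),('clipL y',386,30,.11)]:
    p=onz(w,u,v,z,T);print(n,p.round(4),loc(p))
c=cv2.resize(im[0:145,270:430],None,fx=4,fy=4,interpolation=cv2.INTER_CUBIC);cv2.imwrite('pics/c3.png',c)
E
```

```text
FRtop [ 0.6477 -0.1463  0.082 ] [-0.0974 -0.1499]
BRtop [ 0.8609 -0.1728  0.082 ] [ 0.1174 -0.15  ]
drawerfrontR [ 0.6295 -0.1425  0.069 ] [-0.116  -0.1483]
dfront_mid [ 0.6412 -0.0439  0.069 ] [-0.1165 -0.049 ]
dfrontback [ 0.6535 -0.0453  0.069 ] [-0.1041 -0.0489]
topfront [ 0.6595 -0.0469  0.082 ] [-0.0979 -0.0498]
bar1 [0.6198 0.0719 0.05  ] [-0.1519  0.0632]
bar2 [ 0.6045 -0.0551  0.05  ] [-0.1515 -0.0646]
clipR base f [ 0.6707 -0.0482  0.085 ] [-0.0866 -0.0497]
prong [ 0.6919 -0.039   0.11  ] [-0.0668 -0.038 ]
prong [ 0.689  -0.0645  0.11  ] [-0.0665 -0.0637]
clipR back [ 0.7103 -0.0531  0.13  ] [-0.0468 -0.0497]
clipL y [0.7    0.0228 0.11  ] [-0.0663  0.0243]
```

View pics/c3.png

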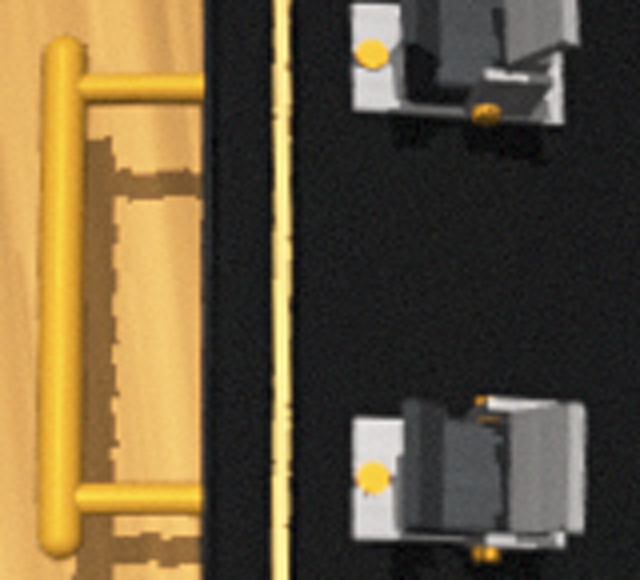

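The clips are clear and empty with their jaws closed. The bar centre is (0.612, 0.0085) and the drawer is about 3 mm ajar. I'll grip the bar with a 12° tilt so the body clears the clips.

```bash
sed -i 's/^def plan.*/def plan(*wps,tilt=0):/; s/qn=Rd(yaw)$/qn=R.from_rotvec(np.radians(-tilt)*np.array([-np.sin(np.radians(CY)),np.cos(np.radians(CY)),0]))*Rd(yaw);t=np.array([x,y,z])-0.171*qn.apply([0,0,1])/; s/t=np.array(\[x,y,z+0.171\]);//' h.py
python3 - <<'E'
from h import *
T,s=pose();w=grab('wrist')
C=np.array([.7628,-.0095]);a=np.radians(CY);A=np.array([[np.cos(a),np.sin(a)],[-np.sin(a),np.cos(a)]])
for n,u,v,z in [('prong inner',381,115,.125),('prong outer',371,115,.125),('nose edge',396,120,.117),('jaw top',416,118,.133)]:
    p=onz(w,u,v,z,T);print(n,p.round(4),(A@(p[:2]-C)).round(4))
plan((.612,.0085,.13,83),(.612,.0085,.055,83),(.444,.0295,.055,83),(.444,.0295,.20,83),tilt=12)
E
```

```text
prong inner [ 0.6841 -0.0487  0.125 ] [-0.0733 -0.0485]
prong outer [ 0.6766 -0.048   0.125 ] [-0.0809 -0.0488]
nose edge [ 0.6969 -0.0529  0.117 ] [-0.0601 -0.0512]
jaw top [ 0.7087 -0.0533  0.133 ] [-0.0484 -0.0501]
(0.612, 0.0085, 0.13, 83) shift [0.4809, -0.2196, 0.418] turn [-0.0667, -0.0002, 0.001] rows>=4.0
(0.612, 0.0085, 0.055, 83) shift [0.0, -0.052, 0.2445] turn [0.0, 0.0, 0.0] rows>=1.5
(0.444, 0.0295, 0.055, 83) shift [0.0012, -0.552, -0.1173] turn [0.0, 0.0, 0.0] rows>=3.4
(0.444, 0.0295, 0.2, 83) shift [-0.0001, 0.1005, -0.4728] turn [0.0, 0.0, 0.0] rows>=2.9
```

Request:
servo_tool --rows '[[[0.48,-0.22,0.3],[-0.0667,0,0],0.39],[[0.48,-0.22,0.3],[-0.0667,0,0],0.39],[[0.48,-0.22,0.3],[-0.0667,0,0],0.39],[[0.481,-0.22,0.418],[-0.0667,0,0.001],0.39],[[0.481,-0.22,0.418],[-0.0667,0,0.001],0.39]]'

```text
time_s: 3.75
eef_pos: [0.5755, 0.0149, 0.2942]
orientation: [168.3, 0.0, 83.1]
force: [0.1, 0.6, 0.7]
width: 0.0288
finger_force: 0.0
```

```bash
python3 - <<'E'
from h import *
T,s=pose();print(s['width'],(T@[0,0,.171,1])[:3])
plan((.612,.0085,.055,83),(.444,.0295,.055,83),(.444,.0295,.20,83),tilt=12)
E
```

```text
0.028808250446731503 [0.6098641  0.01074003 0.12679048]
(0.612, 0.0085, 0.055, 83) shift [-0.0063, -0.0438, 0.236] turn [-0.0017, -0.0001, 0.0004] rows>=1.4
(0.444, 0.0295, 0.055, 83) shift [0.0012, -0.552, -0.1173] turn [0.0, 0.0, 0.0] rows>=3.4
(0.444, 0.0295, 0.2, 83) shift [-0.0001, 0.1005, -0.4728] turn [0.0, 0.0, 0.0] rows>=2.9
```

Request:
servo_tool --rows '[[[-0.006,-0.015,0.08],[-0.0017,0,0],0.39],[[-0.006,-0.03,0.16],[-0.0017,0,0],0.39],[[-0.006,-0.044,0.236],[-0.0017,0,0],0.39],[[-0.006,-0.044,0.236],[-0.0017,0,0],0.39]]'

```text
time_s: 4.15
eef_pos: [0.5789, 0.0098, 0.2236]
orientation: [167.9, 0.0, 82.9]
force: [0.5, 0.3, 0.2]
width: 0.0291
finger_force: 0.0
```

Request:
servo_tool --rows '[[[0,0,0],[0,0,0],1],[[0,0,0],[0,0,0],1],[[0,0,0],[0,0,0],1],[[0,0,0],[0,0,0],1]]' --newtons 25

```text
time_s: 4.55
eef_pos: [0.5778, 0.0105, 0.2261]
orientation: [167.8, -0.0, 82.8]
force: [-8.5, -0.4, 3.3]
width: 0.0103
finger_force: 25.0
```

```bash
python3 - <<'E'
from h import *
T,s=pose();print(s['width'],s['finger_force'],s['force'],(T@[0,0,.171,1])[:3])
plan((.444,.0295,.055,83),(.444,.0295,.20,83),tilt=12)
E
```

```text
0.010290688046947938 25.001520216464996 [-8.54006302 -0.41899351  3.30553648] [0.61350364 0.00600218 0.05898712]
(0.444, 0.0295, 0.055, 83) shift [0.0071, -0.5587, -0.1072] turn [0.0009, 0.0001, -0.0009] rows>=3.4
(0.444, 0.0295, 0.2, 83) shift [-0.0001, 0.1005, -0.4728] turn [0.0, 0.0, 0.0] rows>=2.9
```

Request:
servo_tool --rows '[[[0,-0.06,-0.012],[0,0,0],1],[[0,-0.12,-0.025],[0,0,0],1],[[0,-0.18,-0.038],[0,0,0],1],[[0,-0.24,-0.05],[0,0,0],1],[[0,-0.3,-0.063],[0,0,0],1]]'

```text
time_s: 5.05
eef_pos: [0.4875, 0.0217, 0.2259]
orientation: [167.5, -0.0, 82.8]
force: [2.4, -3.8, -0.0]
width: 0.0098
finger_force: 25.0
```

Request:
servo_tool --rows '[[[0,-0.06,-0.012],[0,0,0],1],[[0,-0.12,-0.025],[0,0,0],1],[[0,-0.18,-0.038],[0,0,0],1],[[0,-0.24,-0.05],[0,0,0],1],[[0,-0.265,-0.055],[0,0,0],1]]'

```text
time_s: 5.55
eef_pos: [0.4068, 0.0319, 0.2256]
orientation: [167.3, -0.0, 82.8]
force: [1.1, -7.3, 13.2]
width: 0.01
finger_force: 25.0
```

Request:
servo_tool --rows '[[[0,0,0],[0,0,0],1],[[0,0,0],[0,0,0],0.39],[[0,0,0],[0,0,0],0.39],[[0,0,0],[0,0,0],0.39],[[0,0,0],[0,0,0],0.39]]'

```text
time_s: 6.05
eef_pos: [0.407, 0.0321, 0.2239]
orientation: [167.7, -0.0, 82.8]
force: [0.5, -0.2, -0.6]
width: 0.0283
finger_force: 0.0
```

```bash
python3 - <<'E'
from h import *
T,s=pose();print(s['width'],s['force'],(T@[0,0,.171,1])[:3],s['qpos'].round(1))
plan((.44,.03,.15,83),tilt=12)
plan((.44,.03,.2,83),(.44,.17,.18,128),(.464,.2988,.15,170))
E
```

```text
0.028284420104077855 [ 0.47863753 -0.24972107 -0.55748033] [0.44322151 0.02765325 0.05682884] [ -4.7  29.8 131.1  -4.3   6.9   6.7]
(0.44, 0.03, 0.15, 83) shift [0.0065, 0.0583, -0.3059] turn [0.0018, 0.0, -0.001] rows>=1.9
(0.44, 0.03, 0.2, 83) shift [0.0069, 0.2123, -0.4556] turn [0.0685, -0.0, -0.001] rows>=3.0
(0.44, 0.17, 0.18, 128) shift [0.4632, -0.0569, 0.0667] turn [0.0, 0.0, -0.25] rows>=5.2
(0.464, 0.2988, 0.15, 170) shift [0.2891, 0.3274, 0.1] turn [0.0, 0.0, -0.2333] rows>=4.9
```

Request:
servo_tool --rows '[[[0,0.02,-0.1],[0,0,0],0.39],[[0,0.04,-0.2],[0,0,0],0.39],[[0,0.06,-0.31],[0,0,0],0.39]]'

```text
time_s: 6.35
eef_pos: [0.4045, 0.0324, 0.3192]
orientation: [167.8, -0.0, 82.8]
force: [0.5, 0.0, 0.9]
width: 0.029
finger_force: 0.0
```

Request:
servo_tool --rows '[[[0.0,0.2,-0.13],[0.069,0,0],0.39],[[0.0,0.2,-0.13],[0.069,0,0],0.39],[[0.0,0.2,-0.13],[0.069,0,0],0.39]]'

```text
time_s: 6.65
eef_pos: [0.4568, 0.0257, 0.3722]
orientation: [-180.0, -0.0, 82.8]
force: [0.8, 0.1, -0.7]
width: 0.0293
finger_force: 0.0
```

Request:
servo_tool --rows '[[[0.4,0.02,0],[0,0,-0.235],-1],[[0.4,0.02,0],[0,0,-0.235],-1],[[0.4,0.02,0],[0,0,-0.235],-1],[[0.4,0.02,0],[0,0,-0.235],-1],[[0.4,0.02,0],[0,0,-0.235],-1]]'

```text
time_s: 7.15
eef_pos: [0.4749, 0.1452, 0.3682]
orientation: [-179.9, -0.1, 125.6]
force: [-0.6, -0.4, 0.3]
width: 0.0635
finger_force: 0.0
```

```bash
python3 - <<'E'
from h import *
T,s=pose();print(s['width'],s['force'],(T@[0,0,.171,1])[:3],s['orientation'],s['qpos'].round(1))
plan((.464,.2988,.13,171),(.464,.2988,.028,171),(.464,.2988,.15,171))
E
```

```text
0.06348765348593909 [-0.61157311 -0.42966578  0.26864343] [0.47456892 0.14528744 0.19715415] [-1.79937445e+02 -8.11745035e-02  1.25572614e+02] [ 9.400e+00  2.040e+01  1.095e+02  1.000e-01  5.020e+01 -2.620e+01]
(0.464, 0.2988, 0.13, 171) shift [0.4372, 0.2686, 0.2242] turn [-0.0002, -0.0006, -0.2524] rows>=5.3
(0.464, 0.2988, 0.028, 171) shift [-0.0, -0.0, 0.34] turn [0.0, 0.0, 0.0] rows>=2.0
(0.464, 0.2988, 0.15, 171) shift [0.0, 0.0, -0.4067] turn [0.0, 0.0, 0.0] rows>=2.4
```

Request:
servo_tool --rows '[[[0.437,0.268,0.22],[0,0,-0.235],-1],[[0.437,0.268,0.22],[0,0,-0.235],-1],[[0.437,0.268,0.22],[0,0,-0.235],-1],[[0.437,0.268,0.22],[0,0,-0.235],-1],[[0.437,0.268,0.22],[0,0,-0.235],-1]]'

```text
time_s: 7.65
eef_pos: [0.4645, 0.2999, 0.301]
orientation: [-180.0, -0.2, 167.9]
force: [0.2, -0.9, 0.0]
width: 0.0953
finger_force: 0.0
```

Request:
servo_tool --rows '[[[0,0,0],[0,0,-0.0165],-1],[[0,0,0],[0,0,-0.0165],-1]]'

```text
time_s: 7.85
eef_pos: [0.4651, 0.2979, 0.3024]
orientation: [180.0, -0.1, 170.5]
force: [0.6, 0.4, -0.2]
width: 0.0951
finger_force: 0.0
```

```bash
cat >> h.py <<'E'
def cen(f,cond,z,T=None,roi=None,minA=20):
    im=f['frame'];hsv=cv2.cvtColor(im,cv2.COLOR_BGR2HSV).astype(int)
    m=(cond(hsv[...,0],hsv[...,1],hsv[...,2])*255).astype(np.uint8)
    n,l,st,c=cv2.connectedComponentsWithStats(m);o=[]
    for i in range(1,n):
        if st[i,4]>=minA and (roi is None or roi[0]<=c[i][0]<=roi[2] and roi[1]<=c[i][1]<=roi[3]):
            o.append((int(st[i,4]),c[i].round(1).tolist(),onz(f,*c[i],z,T)[:2].round(4).tolist()))
    return sorted(o,reverse=True)
GREEN=lambda H,S,V:(abs(H-74)<8)&(S>80)&(V>60)
E
python3 - <<'E'
from h import *
T,s=pose();print((T@[0,0,.171,1])[:3],s['orientation'])
w=grab('wrist');print(cen(w,GREEN,.028,T)[:4]);cv2.imwrite('pics/w3.png',w['frame'])
f=grab('top');print(cen(f,GREEN,.028)[:4])
plan((.464,.2988,.028,171),(.464,.2988,.15,171))
E
```

```text
[0.46474328 0.29797337 0.13142072] [ 1.79996516e+02 -1.18250637e-01  1.70455951e+02]
[(1619, [316.9, 247.3], [0.4638, 0.2978])]
[(1482, [432.4, 158.6], [0.7996, -0.3382])]
(0.464, 0.2988, 0.028, 171) shift [0.0045, 0.0028, 0.3464] turn [0.0001, -0.0006, -0.004] rows>=2.1
(0.464, 0.2988, 0.15, 171) shift [0.0, 0.0, -0.4067] turn [0.0, 0.0, 0.0] rows>=2.4
```

Request:
servo_tool --rows '[[[0.003,0,0.15],[0,0,0],-1],[[0.003,0,0.28],[0,0,0],-1],[[0.003,0,0.345],[0,0,0],-1],[[0.003,0,0.345],[0,0,0],1],[[0.003,0,0.345],[0,0,0],1]]' --newtons 20

```text
time_s: 8.45
eef_pos: [0.4648, 0.298, 0.2003]
orientation: [180.0, -0.1, 170.3]
force: [0.2, 0.7, 0.4]
width: 0.0841
finger_force: 0.0
```

Request:
servo_tool --rows '[[[0,0,0],[0,0,0],1],[[0,0,0],[0,0,0],1],[[0,0,0],[0,0,0],1],[[0,0,-0.1],[0,0,0],1],[[0,0,-0.2],[0,0,0],1]]'

```text
time_s: 8.95
eef_pos: [0.4647, 0.298, 0.2607]
orientation: [-180.0, -0.2, 170.4]
force: [1.1, 0.9, -0.0]
width: 0.0443
finger_force: 0.0
```

Request:
servo_tool --rows '[[[0,0,-0.1],[0,0,0],1],[[0,0,-0.2],[0,0,0],1],[[0,0,-0.25],[0,0,0],1]]'

```text
time_s: 9.25
eef_pos: [0.4648, 0.298, 0.3381]
orientation: [179.9, 0.1, 170.4]
force: [0.6, 0.5, -0.4]
width: 0.0204
finger_force: 0.0
```

```bash
cat >> h.py <<'E'
CAB=np.array([.7646,-.0097])
def cw(x,y):
    a=np.radians(CY);return CAB+np.array([np.cos(a)*x-np.sin(a)*y,np.sin(a)*x+np.cos(a)*y])
E
python3 - <<'E'
from h import *
T,s=pose();print(s['width'],s['finger_force'],(T@[0,0,.171,1])[:3])
# drawer_in local x when out: front inner = -.115-.17+.014 ; bar
bx=.0; c=cw(-.115-.172+.014+.092,0);print('drawer_in',c)
X=-.115-.172+.014+.092-.02
for n,y in (('soap',-.05),('scrub',.025)):
    print(n,cw(X,y))
x,y=cw(X,-.05)
plan((x,y,.15,173),(x,y,.045,173),(x,y,.15,173))
x,y=cw(X,-.05)
f=grab('top','t2.png')
E
```

```text
0.020402129426646824 0.0 [0.46511323 0.29842646 0.16707948]
drawer_in [0.58496846 0.01251512]
soap [ 0.5589829  -0.03465214]
scrub [0.56818806 0.03978081]
(np.float64(0.5589829032057326), np.float64(-0.034652144314605116), 0.15, 173) shift [-0.4946, -1.0411, 0.0549] turn [0.0008, 0.0004, -0.0145] rows>=6.9
(np.float64(0.5589829032057326), np.float64(-0.034652144314605116), 0.045, 173) shift [0.0, -0.0, 0.35] turn [0.0, 0.0, 0.0] rows>=2.1
(np.float64(0.5589829032057326), np.float64(-0.034652144314605116), 0.15, 173) shift [0.0, 0.0, -0.35] turn [0.0, 0.0, 0.0] rows>=2.1
```

View pics/t2.png

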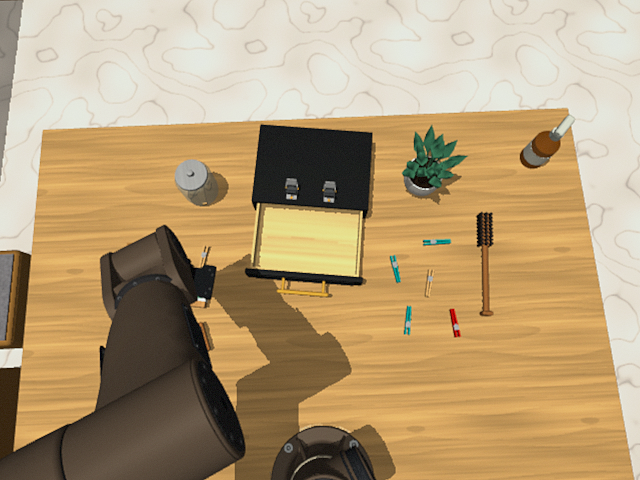

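I lifted before the fingers had shut on the soap. The drawer is fully open. I'll re-measure and grasp again with more closing time.

Request:
servo_tool --rows '[[[0,0,0],[0,0,0],-1],[[0,0,0],[0,0,0],-1],[[0,0,0],[0,0,0],-1],[[0,0,0],[0,0,0],-1],[[0,0,0],[0,0,0],-1]]'

```text
time_s: 9.8
eef_pos: [0.4649, 0.298, 0.3344]
orientation: [-180.0, -0.2, 170.4]
force: [-0.7, 0.3, 0.1]
width: 0.0514
finger_force: 0.0
```

```bash
python3 - <<'E'
from h import *
T,s=pose();w=grab('wrist');print(s['width'],cen(w,GREEN,.028,T)[:4])
m=cv2.inRange(cv2.cvtColor(w['frame'],cv2.COLOR_BGR2HSV),(66,80,60),(82,255,255));c=max(cv2.findContours(m,0,1)[0],key=cv2.contourArea)[:,0]
print(cv2.minAreaRect(np.array([onz(w,*p,.028,T)[:2] for p in c],np.float32)))
plan((.464,.2988,.028,171),)
E
```

```text
0.051365165259405536 [(1295, [317.2, 237.1], [0.4638, 0.2981])]
((0.4642007350921631, 0.297922283411026), (0.028828928247094154, 0.02870222181081772), 80.37786865234375)
(0.464, 0.2988, 0.028, 171) shift [0.0024, 0.0021, 0.4518] turn [-0.0, -0.0008, -0.0034] rows>=2.7
```

Request:
servo_tool --rows '[[[0.003,0,0],[0,0,-0.003],-0.7],[[0.003,0,0],[0,0,-0.003],-0.7],[[0.003,0,0.1],[0,0,-0.003],-0.7],[[0.003,0,0.2],[0,0,-0.003],-0.7],[[0.003,0,0.25],[0,0,-0.003],-0.7]]'

```text
time_s: 10.35
eef_pos: [0.4635, 0.298, 0.2581]
orientation: [-180.0, -0.2, 170.9]
force: [0.2, 0.2, -0.1]
width: 0.0806
finger_force: 0.0
```

Request:
servo_tool --rows '[[[0,0,0.1],[0,0,0],-0.7],[[0,0,0.2],[0,0,0],-0.7],[[0,0,0.2],[0,0,0],1],[[0,0,0.2],[0,0,0],1],[[0,0,0.2],[0,0,0],1]]'

```text
time_s: 10.85
eef_pos: [0.4641, 0.2984, 0.2014]
orientation: [179.9, -0.0, 170.9]
force: [-0.3, -0.2, -0.1]
width: 0.062
finger_force: 0.0
```

Request:
servo_tool --rows '[[[0,0,0],[0,0,0],1],[[0,0,0],[0,0,0],1],[[0,0,0],[0,0,0],1],[[0,0,0],[0,0,0],1],[[0,0,0],[0,0,0],1]]'

```text
time_s: 11.35
eef_pos: [0.4639, 0.2983, 0.2011]
orientation: [179.9, -0.0, 170.9]
force: [-0.5, -1.1, 7.1]
width: 0.0459
finger_force: 20.0
```

Request:
servo_tool --rows '[[[0,0,-0.1],[0,0,0],1],[[0,0,-0.2],[0,0,0],1],[[0,0,-0.3],[0,0,0],1],[[0,0,-0.4],[0,0,0],1]]'

```text
time_s: 11.75
eef_pos: [0.4638, 0.2981, 0.3216]
orientation: [180.0, -0.1, 170.9]
force: [-0.0, -0.0, -2.0]
width: 0.0462
finger_force: 20.0
```

```bash
python3 - <<'E'
from h import *
T,s=pose();print(s['width'],s['finger_force'],(T@[0,0,.171,1])[:3])
f=grab('top')
# drawer inner corner estimates: wall tops z .062
for u,v in [(253,277),(357,283),(259,204),(361,212),(308,293)]:print(onz(f,u,v,.062).round(4))
p=cw(-.205,-.05);plan((*p,.16,173),(*p,.048,173),(*p,.16,173))
E
```

```text
0.046215933814522867 19.9851456284523 [0.46350515 0.29818611 0.15060612]
[0.4894 0.1512 0.062 ]
[ 0.4628 -0.1084  0.062 ]
[0.68  0.133 0.062]
[ 0.6468 -0.1302  0.062 ]
[0.4432 0.015  0.062 ]
(np.float64(0.5550131455151074), np.float64(-0.03416120248737705), 0.16, 173) shift [-0.4733, -1.047, -0.0192] turn [0.0013, 0.0011, -0.0115] rows>=6.9
(np.float64(0.5550131455151074), np.float64(-0.03416120248737705), 0.048, 173) shift [0.0, -0.0, 0.3733] turn [0.0, 0.0, 0.0] rows>=2.2
(np.float64(0.5550131455151074), np.float64(-0.03416120248737705), 0.16, 173) shift [0.0, 0.0, -0.3733] turn [0.0, 0.0, 0.0] rows>=2.2
```

Request:
servo_tool --rows '[[[-0.05,-0.11,-0.02],[0,0,-0.005],1],[[-0.11,-0.22,-0.02],[0,0,-0.011],1],[[-0.16,-0.33,-0.02],[0,0,-0.011],1],[[-0.2,-0.44,-0.02],[0,0,-0.011],1],[[-0.24,-0.52,-0.02],[0,0,-0.011],1]]'

```text
time_s: 12.3
eef_pos: [0.5105, 0.131, 0.3261]
orientation: [180.0, -0.1, 172.9]
force: [0.4, -0.3, -1.1]
width: 0.0456
finger_force: 20.0
```

Request:
servo_tool --rows '[[[-0.06,-0.11,0],[0,0,0],1],[[-0.11,-0.22,0],[0,0,0],1],[[-0.16,-0.33,0],[0,0,0],1],[[-0.2,-0.44,0],[0,0,0],1],[[-0.214,-0.528,0],[0,0,0],1]]'

```text
time_s: 12.8
eef_pos: [0.5551, -0.0343, 0.3258]
orientation: [180.0, -0.1, 172.9]
force: [-0.6, 0.6, -0.4]
width: 0.0456
finger_force: 20.0
```

```bash
python3 - <<'E'
from h import *
T,s=pose();print(s['width'],s['finger_force'],(T@[0,0,.171,1])[:3],s['orientation'])
p=cw(-.205,-.05);plan((*p,.050,173),(*p,.16,173),(.348,.292,.16,197))
E
```

```text
0.04557988957903263 19.985492527484894 [ 0.55493786 -0.03419591  0.15478051] [ 1.79984016e+02 -5.72817595e-02  1.72863082e+02]
(np.float64(0.5550131455151074), np.float64(-0.03416120248737705), 0.05, 173) shift [-0.0, 0.0002, 0.3493] turn [0.0001, -0.0003, -0.0008] rows>=2.1
(np.float64(0.5550131455151074), np.float64(-0.03416120248737705), 0.16, 173) shift [0.0, 0.0, -0.3667] turn [0.0, 0.0, 0.0] rows>=2.2
(0.348, 0.292, 0.16, 197) shift [0.8174, 0.995, 0.0] turn [0.0, 0.0, -0.1333] rows>=7.7
```

Request:
servo_tool --rows '[[[0,0,0.12],[0,0,0],1],[[0,0,0.24],[0,0,0],1],[[0,0,0.32],[0,0,0],1],[[0,0,0.35],[0,0,0],1],[[0,0,0.35],[0,0,0],1]]'

```text
time_s: 13.3
eef_pos: [0.5545, -0.0323, 0.2202]
orientation: [180.0, -0.2, 172.9]
force: [-0.4, 0.2, -0.3]
width: 0.0455
finger_force: 20.0
```

Request:
servo_tool --rows '[[[0,0,0],[0,0,0],-0.37],[[0,0,0],[0,0,0],-0.37],[[0,0,0],[0,0,0],-0.37],[[0,0,0],[0,0,0],-0.37]]'

```text
time_s: 13.7
eef_pos: [0.5545, -0.0322, 0.2213]
orientation: [180.0, -0.0, 172.9]
force: [-0.4, -0.3, 0.3]
width: 0.0646
finger_force: 0.0
```

Request:
servo_tool --rows '[[[0,0,-0.12],[0,0,0],-0.37],[[0,0,-0.26],[0,0,0],-0.37],[[0,0,-0.4],[0,0,0],-0.5]]'

```text
time_s: 14.0
eef_pos: [0.5545, -0.0323, 0.3422]
orientation: [180.0, -0.1, 172.9]
force: [0.4, -0.7, -0.3]
width: 0.0682
finger_force: 0.0
```

Request:
servo_tool --rows '[[[0.41,0.5,0],[0,0,-0.1333],-0.6],[[0.41,0.5,0],[0,0,-0.1333],-0.6],[[0.41,0.5,0],[0,0,-0.1333],-0.6],[[0.41,0.5,0],[0,0,-0.1333],-0.6]]'

```text
time_s: 14.4
eef_pos: [0.4495, 0.1331, 0.3414]
orientation: [179.9, -0.0, -162.9]
force: [0.4, 0.7, 0.4]
width: 0.0762
finger_force: 0.0
```

```bash
python3 - <<'E'
from h import *
T,s=pose();print(s['width'],(T@[0,0,.171,1])[:3],s['orientation'])
f=grab('top');print(cen(f,GREEN,.046)[:3])
print(cen(f,lambda H,S,V:(S>160)&(H<16)&(V>120),.03,roi=(150,300,260,380))[:3])
plan((.348,.292,.14,197))
E
```

```text
0.07616859535552303 [0.4493501  0.13324084 0.17042102] [ 1.79935700e+02 -4.70666602e-02 -1.62866843e+02]
[(1479, [432.4, 158.6], [0.7923, -0.3336]), (110, [324.7, 249.6], [0.555, -0.0322])]
[(33, [191.0, 328.5], [0.371, 0.3124])]
(0.348, 0.292, 0.14, 197) shift [0.1619, 0.592, 0.1029] turn [0.0007, -0.0009, 0.0003] rows>=3.7
```

Request:
servo_tool --rows '[[[0.162,0.592,0.1],[0,0,0],-0.6],[[0.162,0.592,0.1],[0,0,0],-0.6],[[0.162,0.592,0.1],[0,0,0],-0.6],[[0.162,0.592,0.1],[0,0,0],-0.6],[[0.162,0.592,0.1],[0,0,0],-0.6]]'

```text
time_s: 14.95
eef_pos: [0.3508, 0.2899, 0.3109]
orientation: [179.9, -0.1, -162.9]
force: [0.4, -0.5, 0.1]
width: 0.0759
finger_force: 0.0
```

```bash
python3 - <<'E'
from h import *
T,s=pose();print(s['width'],(T@[0,0,.171,1])[:3],s['orientation'])
w=grab('wrist');hsv=cv2.cvtColor(w['frame'],cv2.COLOR_BGR2HSV)
m=cv2.inRange(hsv,(0,155,115),(16,255,255));m[300:]=0;c=max(cv2.findContours(m,0,1)[0],key=cv2.contourArea)[:,0]
print(c.min(0),c.max(0),cv2.minAreaRect(np.array([onz(w,*p,.03,T)[:2] for p in c],np.float32)))
plan((.348,.292,.029,197))
E
```

```text
0.0758631211758904 [0.35038188 0.29001363 0.1399276 ] [ 1.79928719e+02 -1.30091246e-01 -1.62859960e+02]
[297 191] [350 290] ((0.3460969626903534, 0.29296573996543884), (0.07488887012004852, 0.03768917918205261), 16.380624771118164)
(0.348, 0.292, 0.029, 197) shift [0.0087, 0.0139, 0.3707] turn [0.0003, -0.0005, 0.0006] rows>=2.2
```

Request:
servo_tool --rows '[[[0.011,0.014,0.12],[0,0,0],-0.6],[[0.011,0.014,0.24],[0,0,0],-0.6],[[0.011,0.014,0.33],[0,0,0],-0.6],[[0.011,0.014,0.37],[0,0,0],-0.6],[[0.011,0.014,0.37],[0,0,0],1]]'

```text
time_s: 15.5
eef_pos: [0.3491, 0.2897, 0.1991]
orientation: [180.0, -0.2, -163.2]
force: [-0.8, 0.3, 0.7]
width: 0.0722
finger_force: 0.0
```

Request:
servo_tool --rows '[[[0,0,0],[0,0,0],1],[[0,0,0],[0,0,0],1],[[0,0,0],[0,0,0],1],[[0,0,0],[0,0,0],1],[[0,0,0],[0,0,0],1]]'

```text
time_s: 16.0
eef_pos: [0.3484, 0.2907, 0.2008]
orientation: [179.9, -0.0, -163.1]
force: [-0.6, -1.0, 6.6]
width: 0.0381
finger_force: 20.0
```

Request:
servo_tool --rows '[[[0,0,0],[0,0,0],1],[[0,0,0],[0,0,0],1]]'

```text
time_s: 16.2
eef_pos: [0.3485, 0.2907, 0.2008]
orientation: [179.9, -0.0, -163.1]
force: [0.0, -0.8, 6.8]
width: 0.0382
finger_force: 20.0
```

Request:
servo_tool --rows '[[[0,0,-0.1],[0,0,0],1],[[0,0,-0.2],[0,0,0],1],[[0,0,-0.3],[0,0,0],1],[[0,0,-0.42],[0,0,0],1]]'

```text
time_s: 16.6
eef_pos: [0.3483, 0.2904, 0.3272]
orientation: [180.0, -0.2, -163.1]
force: [0.6, -0.4, -0.9]
width: 0.0379
finger_force: 20.0
```

```bash
python3 - <<'E'
from h import *
T,s=pose();print(s['width'],s['finger_force'],(T@[0,0,.171,1])[:3])
p=cw(-.205,.022);plan((*p,.16,173),(*p,.051,173))
E
```

```text
0.03787809530694348 19.99912530183792 [0.34780203 0.29038363 0.15615426]
(np.float64(0.5638500984052124), np.float64(0.03729443594387667), 0.16, 173) shift [-0.4421, -1.0162, -0.0148] turn [0.0001, -0.0009, 0.1328] rows>=6.6
(np.float64(0.5638500984052124), np.float64(0.03729443594387667), 0.051, 173) shift [0.0, -0.0, 0.3633] turn [0.0, 0.0, 0.0] rows>=2.2
```

Request:
servo_tool --rows '[[[-0.055,-0.11,-0.02],[0,0,0],1],[[-0.11,-0.22,-0.02],[0,0,0],1],[[-0.15,-0.33,-0.02],[0,0,0],1],[[-0.19,-0.44,-0.02],[0,0,0],1],[[-0.22,-0.51,-0.02],[0,0,0],1]]'

```text
time_s: 17.1
eef_pos: [0.4571, 0.1617, 0.3321]
orientation: [179.9, -0.1, -163.1]
force: [-0.6, -0.4, -0.3]
width: 0.0376
finger_force: 20.0
```

Request:
servo_tool --rows '[[[-0.055,-0.11,0],[0,0,0.03],1],[[-0.11,-0.22,0],[0,0,0.06],1],[[-0.15,-0.33,0],[0,0,0.1],1],[[-0.19,-0.44,0],[0,0,0.1328],1],[[-0.22,-0.505,0],[0,0,0.1328],1]]'

```text
time_s: 17.6
eef_pos: [0.5644, 0.0357, 0.3316]
orientation: [180.0, -0.1, 172.7]
force: [0.2, 0.3, -0.5]
width: 0.0373
finger_force: 20.0
```

```bash
python3 - <<'E'
from h import *
T,s=pose();print(s['width'],s['finger_force'],(T@[0,0,.171,1])[:3],s['orientation'])
p=cw(-.205,.022);plan((*p,.051,173))
plan((*p,.19,173),(.5495,.287,.15,167))
E
```

```text
0.0373255624224348 20.000132024288177 [0.56413617 0.0357478  0.16062548] [ 1.79983654e+02 -9.67799412e-02  1.72726641e+02]
(np.float64(0.5638500984052124), np.float64(0.03729443594387667), 0.051, 173) shift [0.0019, 0.0051, 0.3654] turn [0.0001, -0.0005, -0.0015] rows>=2.2
(np.float64(0.5638500984052124), np.float64(0.03729443594387667), 0.19, 173) shift [0.0027, 0.0052, -0.0979] turn [0.0001, -0.0005, -0.0015] rows>=0.6
(0.5495, 0.287, 0.15, 167) shift [0.1489, 0.8203, 0.1333] turn [0.0, -0.0, 0.0333] rows>=5.1
```

Request:
servo_tool --rows '[[[0.002,0.005,0.12],[0,0,0],1],[[0.002,0.005,0.24],[0,0,0],1],[[0.002,0.005,0.32],[0,0,0],1],[[0.002,0.005,0.358],[0,0,0],1],[[0.002,0.005,0.358],[0,0,0],1]]'

```text
time_s: 18.1
eef_pos: [0.5627, 0.0392, 0.2232]
orientation: [180.0, -0.2, 173.0]
force: [-0.2, 0.1, -1.0]
width: 0.0375
finger_force: 20.0
```

Request:
servo_tool --rows '[[[0,0,0],[0,0,0],-0.1],[[0,0,0],[0,0,0],-0.1],[[0,0,0],[0,0,0],-0.1]]'

```text
time_s: 18.4
eef_pos: [0.563, 0.0393, 0.2255]
orientation: [180.0, 0.0, 173.0]
force: [-0.4, 0.8, 0.6]
width: 0.0514
finger_force: 0.0
```

Request:
servo_tool --rows '[[[0,0,-0.12],[0,0,0],-0.1],[[0,0,-0.26],[0,0,0],-0.1],[[0,0,-0.42],[0,0,0],-0.1]]'

```text
time_s: 18.7
eef_pos: [0.5627, 0.0392, 0.3518]
orientation: [180.0, -0.2, 173.0]
force: [-0.6, 0.1, 0.1]
width: 0.0522
finger_force: 0.0
```

Request:
servo_tool --rows '[[[0.149,0.8,0.08],[0,0,0.03],0.2],[[0.149,0.8,0.08],[0,0,0.03],0.2],[[0.149,0.8,0.08],[0,0,0.03],0.2],[[0.149,0.8,0.08],[0,0,0.03],0.2],[[0.149,0.8,0.08],[0,0,0.03],0.2]]'

```text
time_s: 19.2
eef_pos: [0.5473, 0.285, 0.3272]
orientation: [179.9, -0.0, 167.6]
force: [0.9, -0.4, -0.2]
width: 0.0378
finger_force: 0.0
```

```bash
python3 - <<'E'
from h import *
T,s=pose();print(s['width'],(T@[0,0,.171,1])[:3],s['orientation'])
w=grab('wrist','w4.png')
plan((.550,.287,.12,168))
f=grab('top');print(cen(f,lambda H,S,V:(S>150)&(H<16)&(V>80),.048,roi=(250,200,365,290))[:3],cen(f,GREEN,.046)[:3])
E
```

```text
0.037762269300025124 [0.54716922 0.28521698 0.15623431] [ 1.79940543e+02 -4.45682799e-02  1.67615788e+02]
(0.55, 0.287, 0.12, 168) shift [-0.014, -0.0075, 0.1185] turn [0.0008, -0.0004, -0.0013] rows>=0.7
[(383, [296.9, 248.3], [0.5612, 0.0391])] [(1501, [432.3, 158.7], [0.7919, -0.3331]), (110, [324.7, 249.6], [0.555, -0.0322])]
```

View pics/w4.png

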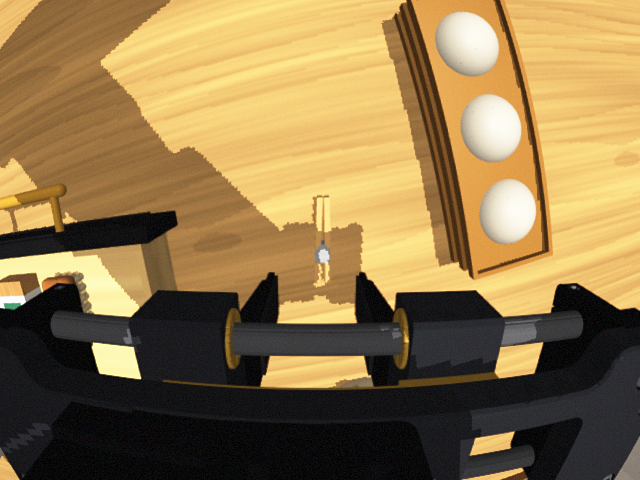

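The scrub and soap sit in the drawer. The peg is at column 322, rows 195-290, aligned with the gripper.

```bash
python3 - <<'E'
from h import *
T,s=pose();w=grab('wrist')
a=onz(w,322,195,.014,T);b=onz(w,322,290,.014,T);c=(a+b)/2;print(a,b,c,np.linalg.norm(a-b))
plan((c[0],c[1],.025,167.6))
E
```

```text
[0.51473139 0.29843481 0.014     ] [0.59355388 0.28176533 0.014     ] [0.55414264 0.29010007 0.014     ] 0.08056584749654229
(np.float64(0.5541426356919619), np.float64(0.2901000699324984), 0.025, 167.6) shift [-0.0201, 0.0209, 0.4358] turn [0.0002, -0.0004, 0.0012] rows>=2.6
```

Request:
servo_tool --rows '[[[-0.012,0.017,0.12],[0,0,0],0.2],[[-0.012,0.017,0.25],[0,0,0],0.2],[[-0.012,0.017,0.37],[0,0,0],0.2],[[-0.012,0.017,0.437],[0,0,0],0.2],[[-0.012,0.017,0.437],[0,0,0],1]]'

```text
time_s: 19.85
eef_pos: [0.5521, 0.2858, 0.1934]
orientation: [-179.9, -0.3, 167.5]
force: [-0.5, -0.6, 0.9]
width: 0.0339
finger_force: 0.0
```

Request:
servo_tool --rows '[[[0,0,0],[0,0,0],1],[[0,0,0],[0,0,0],1],[[0,0,0],[0,0,0],1],[[0,0,0],[0,0,0],1],[[0,0,0],[0,0,0],1]]' --newtons 15

```text
time_s: 20.35
eef_pos: [0.5526, 0.2871, 0.197]
orientation: [179.9, 0.0, 167.6]
force: [0.1, -2.7, 7.5]
width: 0.0115
finger_force: 15.0
```

Request:
servo_tool --rows '[[[0,0,-0.1],[0,0,0],1],[[0,0,-0.2],[0,0,0],1],[[0,0,-0.3],[0,0,0],1],[[0,0,-0.42],[0,0,0],1]]'

```text
time_s: 20.75
eef_pos: [0.5522, 0.2869, 0.3227]
orientation: [180.0, -0.1, 167.6]
force: [-2.1, 0.1, -0.9]
width: 0.0117
finger_force: 15.0
```

```bash
python3 - <<'E'
from h import *
T,s=pose();print(s['width'],s['finger_force'],(T@[0,0,.171,1])[:3])
p=cw(-.205,.095);plan((*p,.15,173),(*p,.044,173))
E
```

```text
0.01173238447859939 14.999926686286926 [0.55182605 0.28698766 0.15172425]
(np.float64(0.5728097867521245), np.float64(0.1097425137977867), 0.15, 173) shift [-0.1939, -0.562, 0.0053] turn [0.0, -0.0007, -0.03] rows>=3.6
(np.float64(0.5728097867521245), np.float64(0.1097425137977867), 0.044, 173) shift [0.0, -0.0, 0.3533] turn [0.0, 0.0, 0.0] rows>=2.1
```

Request:
servo_tool --rows '[[[-0.05,-0.14,0],[0,0,-0.03],1],[[-0.1,-0.28,0],[0,0,-0.03],1],[[-0.15,-0.42,0],[0,0,-0.03],1],[[-0.194,-0.562,0],[0,0,-0.03],1],[[-0.194,-0.562,0],[0,0,-0.03],1]]'

```text
time_s: 21.25
eef_pos: [0.5735, 0.1057, 0.322]
orientation: [180.0, -0.0, 172.8]
force: [0.3, 0.4, -0.8]
width: 0.0119
finger_force: 15.0
```

Request:
servo_tool --rows '[[[0,0,0.12],[0,0,0],1],[[0,0,0.24],[0,0,0],1],[[0,0,0.32],[0,0,0],1],[[0,0,0.352],[0,0,0],1],[[0,0,0.352],[0,0,0],1]]'

```text
time_s: 21.75
eef_pos: [0.573, 0.1103, 0.2153]
orientation: [180.0, -0.2, 173.0]
force: [0.4, 0.4, 0.3]
width: 0.0118
finger_force: 15.0
```

Request:
servo_tool --rows '[[[0,0,0],[0,0,0],0.55],[[0,0,0],[0,0,0],0.55],[[0,0,0],[0,0,0],0.55]]'

```text
time_s: 22.05
eef_pos: [0.5731, 0.11, 0.2165]
orientation: [180.0, -0.0, 173.0]
force: [0.4, 0.5, 0.1]
width: 0.021
finger_force: 0.0
```

Request:
servo_tool --rows '[[[0,0,-0.12],[0,0,0],0.55],[[0,0,-0.26],[0,0,0],0.55],[[0,0,-0.42],[0,0,0],0.4]]'

```text
time_s: 22.35
eef_pos: [0.5729, 0.1098, 0.3429]
orientation: [180.0, -0.2, 173.0]
force: [0.7, 0.4, 0.7]
width: 0.0248
finger_force: 0.0
```

```bash
python3 - <<'E'
from h import *
T,s=pose();print(s['width'],(T@[0,0,.171,1])[:3])
f=grab('top');cv2.imwrite('pics/c4.png',np.hstack([cv2.resize(f['frame'][195:305,240:380],None,fx=3,fy=3),cv2.resize(f['frame'][195:305,380:510],None,fx=3,fy=3)]))
plan((.52,-.1,.16,173),(.462,-.295,.15,168))
E
```

```text
0.024842123849958347 [0.57235602 0.1099085  0.17190441]
(0.52, -0.1, 0.16, 173) shift [0.0932, -0.7169, 0.0644] turn [0.0007, 0.0024, 0.0001] rows>=4.4
(0.462, -0.295, 0.15, 168) shift [0.1127, -0.6687, 0.0333] turn [-0.0, -0.0, 0.0278] rows>=4.1
```

View pics/c4.png

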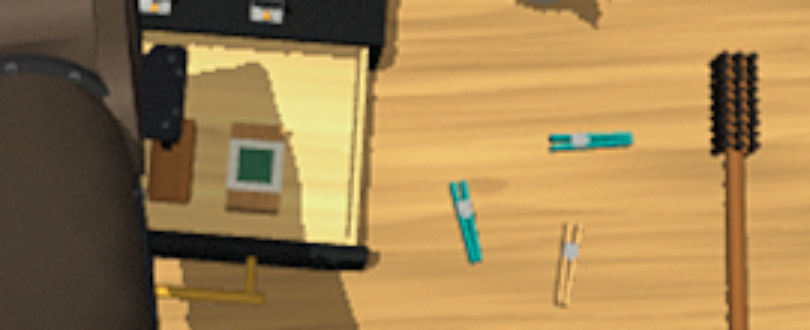

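Soap and scrub are in the drawer, and peg_b is still at crop (569,265) beside the turquoise decoys. I'll fetch peg_b.

Request:
servo_tool --rows '[[[0.09,-0.717,0.06],[0,0,0],0.2],[[0.09,-0.717,0.06],[0,0,0],0.2],[[0.09,-0.717,0.06],[0,0,0],0.2],[[0.09,-0.717,0.06],[0,0,0],0.2],[[0.09,-0.717,0.06],[0,0,0],0.2]]'

```text
time_s: 22.9
eef_pos: [0.519, -0.1036, 0.3237]
orientation: [-180.0, -0.1, 172.8]
force: [-0.4, 0.7, 0.1]
width: 0.0381
finger_force: 0.0
```

Request:
servo_tool --rows '[[[0.113,-0.669,0.03],[0,0,0.0278],0.2],[[0.113,-0.669,0.03],[0,0,0.0278],0.2],[[0.113,-0.669,0.03],[0,0,0.0278],0.2],[[0.113,-0.669,0.03],[0,0,0.0278],0.2],[[0.113,-0.669,0.03],[0,0,0.0278],0.2]]'

```text
time_s: 23.4
eef_pos: [0.4605, -0.2998, 0.3147]
orientation: [-179.9, -0.0, 167.7]
force: [0.6, 1.0, 0.4]
width: 0.0381
finger_force: 0.0
```

```bash
python3 - <<'E'
from h import *
T,s=pose();print(s['width'],(T@[0,0,.171,1])[:3],s['orientation'],s['qpos'].round(1))
w=grab('wrist');cv2.imwrite('pics/w5.png',w['frame'][120:320,200:440])
plan((.4625,-.297,.025,168))
E
```

```text
0.03809560866281638 [ 0.46033995 -0.29991819  0.14366213] [-1.79945672e+02 -3.07664328e-02  1.67734121e+02] [-3.990e+01  2.840e+01  1.055e+02 -1.000e-01  4.610e+01 -1.176e+02]
(0.4625, -0.297, 0.025, 168) shift [-0.0049, 0.0048, 0.3954] turn [-0.0001, -0.0004, -0.0013] rows>=2.4
```

View pics/w5.png

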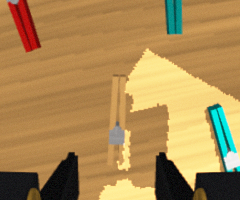

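The wood peg is centred between the fingers at crop column 117, and the decoys are clear of them.

Request:
servo_tool --rows '[[[-0.003,0.003,0.12],[0,0,0],0.2],[[-0.003,0.003,0.25],[0,0,0],0.2],[[-0.003,0.003,0.35],[0,0,0],0.2],[[-0.003,0.003,0.395],[0,0,0],0.2],[[-0.003,0.003,0.395],[0,0,0],1]]'

```text
time_s: 23.95
eef_pos: [0.4631, -0.2938, 0.1951]
orientation: [179.9, -0.2, 168.0]
force: [0.1, 0.0, 1.0]
width: 0.0341
finger_force: 0.0
```

Request:
servo_tool --rows '[[[0,0,0],[0,0,0],1],[[0,0,0],[0,0,0],1],[[0,0,0],[0,0,0],1],[[0,0,0],[0,0,0],1],[[0,0,0],[0,0,0],1]]'

```text
time_s: 24.45
eef_pos: [0.4631, -0.2947, 0.1973]
orientation: [-180.0, 0.0, 168.0]
force: [0.6, 2.1, 8.7]
width: 0.0121
finger_force: 15.0
```

Request:
servo_tool --rows '[[[0,0,-0.1],[0,0,0],1],[[0,0,-0.2],[0,0,0],1],[[0,0,-0.3],[0,0,0],1],[[0,0,-0.43],[0,0,0],1]]'

```text
time_s: 24.85
eef_pos: [0.4628, -0.2945, 0.3262]
orientation: [180.0, -0.2, 168.0]
force: [-0.1, -0.2, -0.2]
width: 0.0118
finger_force: 15.0
```

```bash
python3 - <<'E'
from h import *
T,s=pose();print(s['width'],s['finger_force'],(T@[0,0,.171,1])[:3])
p=cw(-.205,-.102);plan((*p,.15,173),(*p,.044,173))
E
```

```text
0.011780092501384972 15.000079572200775 [ 0.46232731 -0.29430617  0.15516803]
(np.float64(0.5486309017611426), np.float64(-0.08576805246550473), 0.15, 173) shift [-0.1352, 0.7402, 0.0174] turn [0.0003, -0.0009, -0.0279] rows>=4.5
(np.float64(0.5486309017611426), np.float64(-0.08576805246550473), 0.044, 173) shift [0.0, -0.0, 0.3533] turn [0.0, 0.0, 0.0] rows>=2.1
```

Request:
servo_tool --rows '[[[-0.03,0.15,0],[0,0,-0.028],1],[[-0.06,0.3,0],[0,0,-0.028],1],[[-0.09,0.45,0],[0,0,-0.028],1],[[-0.12,0.6,0],[0,0,-0.028],1],[[-0.135,0.74,0],[0,0,-0.028],1]]'

```text
time_s: 25.35
eef_pos: [0.5494, -0.0841, 0.3257]
orientation: [180.0, -0.0, 173.0]
force: [0.4, -0.9, 0.7]
width: 0.0116
finger_force: 15.0
```

Request:
servo_tool --rows '[[[0,0,0],[0,0,0],1],[[0,0,0],[0,0,0],1]]'

```text
time_s: 25.55
eef_pos: [0.5488, -0.0853, 0.3254]
orientation: [180.0, -0.1, 173.2]
force: [0.0, -0.6, -0.4]
width: 0.0118
finger_force: 15.0
```

```bash
python3 - <<'E'
from h import *
T,s=pose();print(s['width'],s['finger_force'],(T@[0,0,.171,1])[:3])
p=cw(-.205,-.102);plan((*p,.044,173),(*p,.16,173))
E
```

```text
0.011811656690114214 14.999950379133224 [ 0.54860277 -0.08523335  0.15443628]
(np.float64(0.5486309017611426), np.float64(-0.08576805246550473), 0.044, 173) shift [-0.0, -0.0017, 0.3681] turn [0.0001, -0.0004, 0.0009] rows>=2.2
(np.float64(0.5486309017611426), np.float64(-0.08576805246550473), 0.16, 173) shift [0.0, 0.0, -0.3867] turn [0.0, 0.0, 0.0] rows>=2.3
```

Request:
servo_tool --rows '[[[0,-0.002,0.12],[0,0,0],1],[[0,-0.002,0.24],[0,0,0],1],[[0,-0.002,0.33],[0,0,0],1],[[0,-0.002,0.366],[0,0,0],1],[[0,-0.002,0.366],[0,0,0],1]]'

```text
time_s: 26.05
eef_pos: [0.5484, -0.0878, 0.2146]
orientation: [180.0, -0.2, 172.9]
force: [-0.7, -0.1, 0.0]
width: 0.0119
finger_force: 15.0
```

Request:
servo_tool --rows '[[[0,0,0],[0,0,0],0.55],[[0,0,0],[0,0,0],0.55],[[0,0,0],[0,0,0],0.55]]'

```text
time_s: 26.35
eef_pos: [0.5487, -0.0868, 0.2161]
orientation: [180.0, -0.0, 173.0]
force: [-0.2, -0.2, -0.1]
width: 0.0213
finger_force: 0.0
```

Request:
servo_tool --rows '[[[0,0,-0.12],[0,0,0],0.55],[[0,0,-0.26],[0,0,0],0.55],[[0,0,-0.42],[0,0,0],0.55]]'

```text
time_s: 26.65
eef_pos: [0.5485, -0.0866, 0.3426]
orientation: [180.0, -0.2, 173.0]
force: [0.7, -0.9, 0.6]
width: 0.0213
finger_force: 0.0
```

```bash
python3 - <<'E'
from h import *
T,s=pose();print(s['width'],(T@[0,0,.171,1])[:3])
plan((.40,-.02,.20,173),(.395,.035,.15,83))
E
```

```text
0.021345334230437076 [ 0.54801296 -0.08638058  0.17156854]
(0.4, -0.02, 0.2, 173) shift [0.5186, 0.1602, -0.0931] turn [0.0002, -0.001, 0.0002] rows>=3.3
(0.395, 0.035, 0.15, 83) shift [0.0389, 0.1799, 0.1667] turn [0.0, -0.0, 0.5] rows>=10.5
```

Request:
servo_tool --rows '[[[0.1,0.05,0],[0,0,0],1],[[0.25,0.12,0],[0,0,0],1],[[0.4,0.2,0],[0,0,0],1],[[0.52,0.3,0],[0,0,0],1],[[0.52,0.3,0],[0,0,0],1]]' --newtons 20

```text
time_s: 27.15
eef_pos: [0.4011, 0.024, 0.3422]
orientation: [180.0, -0.2, 173.2]
force: [-1.3, -0.8, -1.5]
width: 0.0003
finger_force: 0.0
```

```bash
python3 - <<'E'
from h import *
T,s=pose();print(s['width'],(T@[0,0,.171,1])[:3],s['qpos'].round(1))
f=grab('top');print(cen(f,lambda H,S,V:(H>19)&(S>170)&(V>110)&(H<30),.05,roi=(260,270,350,310))[:3])
plan((.408,.034,.052,173),(*cw(-.158,0),.052,173))
E
```

```text
0.0002915428710663974 [0.40053471 0.0242132  0.1711752 ] [-6.000e+00  1.570e+01  1.232e+02  1.000e-01  4.140e+01 -8.920e+01]
[]
(0.408, 0.034, 0.052, 173) shift [-0.0116, 0.0383, 0.3981] turn [0.0001, -0.0003, 0.001] rows>=2.4
(np.float64(0.6077945712203043), np.float64(0.009692202175508341), 0.052, 173) shift [-0.6709, 0.0007, 0.0] turn [0.0, 0.0, 0.0] rows>=4.0
```

Request:
servo_tool --rows '[[[0,0.038,0.13],[0,0,0],1],[[0,0.038,0.26],[0,0,0],1],[[0,0.038,0.36],[0,0,0],1],[[0,0.038,0.398],[0,0,0],1],[[0,0.038,0.398],[0,0,0],1]]'

```text
time_s: 27.7
eef_pos: [0.4067, 0.0326, 0.2208]
orientation: [180.0, -0.2, 173.0]
force: [0.3, -0.2, -0.1]
width: 0.0007
finger_force: 0.0
```

Request:
servo_tool --rows '[[[-0.04,0,0],[0,0,0],1],[[-0.08,0,0],[0,0,0],1],[[-0.12,0,0],[0,0,0],1],[[-0.17,0,0],[0,0,0],1],[[-0.22,0,0],[0,0,0],1]]'

```text
time_s: 28.2
eef_pos: [0.4729, 0.0248, 0.2228]
orientation: [180.0, -0.0, 173.0]
force: [-1.0, -0.2, 1.5]
width: 0.0004
finger_force: 1.2
```

Request:
servo_tool --rows '[[[-0.05,0,0],[0,0,0],1],[[-0.1,0,0],[0,0,0],1],[[-0.15,0,0],[0,0,0],1],[[-0.2,0,0],[0,0,0],1],[[-0.25,0,0],[0,0,0],1]]'

```text
time_s: 28.7
eef_pos: [0.5473, 0.0156, 0.2227]
orientation: [180.0, -0.1, 173.0]
force: [-2.3, -1.3, 2.1]
width: 0.0002
finger_force: 1.2
```

```bash
python3 - <<'E'
from h import *
T,s=pose();g=(T@[0,0,.171,1])[:3];print(g,s['force'])
a=np.radians(CY);d=g[:2]-CAB;print('local',np.cos(a)*d[0]+np.sin(a)*d[1],-np.sin(a)*d[0]+np.cos(a)*d[1])
f=grab('top','t5.png')
f2=f;print([onz(f,u,v,.05).round(4) for u,v in [(309,229)]])
print(cen(f,lambda H,S,V:(H>19)&(S>170)&(V>110)&(H<30),.05,roi=(260,215,350,310))[:3])
E
```

```text
[0.54713742 0.01570644 0.05171754] [-2.347812   -1.25727507  2.13537191]
local -0.21893670441588034 -0.001476020204764606
[array([0.6104, 0.0061, 0.05  ])]
[]
```

Request:
servo_tool --rows '[[[-0.04,0,0],[0,0,0],1],[[-0.08,0,0],[0,0,0],1],[[-0.12,0,0],[0,0,0],1],[[-0.15,0,0],[0,0,0],1],[[-0.165,0,0],[0,0,0],1]]'

```text
time_s: 29.25
eef_pos: [0.5959, 0.0098, 0.222]
orientation: [180.0, -0.1, 173.0]
force: [-1.9, -0.6, 1.5]
width: 0.0005
finger_force: 0.8
```

Request:
servo_tool --rows '[[[-0.007,0,0],[0,0,0],1],[[-0.014,0,0],[0,0,0],1],[[-0.021,0,0],[0,0,0],1]]'

```text
time_s: 29.55
eef_pos: [0.6001, 0.0094, 0.2217]
orientation: [180.0, -0.4, 173.0]
force: [-16.9, 1.3, 13.0]
width: 0.0006
finger_force: 8.9
```

```bash
cat >> h.py <<'E'
def st():
    T,s=pose();g=(T@[0,0,.171,1])[:3];a=np.radians(CY);d=g[:2]-CAB
    print('grasp',g.round(4),'F',s['force'].round(1),'w',round(s['width'],4),round(s['finger_force'],1),'local',round(np.cos(a)*d[0]+np.sin(a)*d[1],4),round(-np.sin(a)*d[0]+np.cos(a)*d[1],4),'t',s['time_s'],'yaw',s['orientation'][2].round(2))
E
python3 -c "
from h import *
st()"
```

```text
grasp [0.5989 0.0096 0.0507] F [-16.9   1.3  13. ] w 0.0006 8.9 local -0.1668 -0.0012 t 29.55 yaw 173.04
```

The drawer hit its stop with 17 N at the expected shut position. I'll back off, lift and head to the lint brush.

Request:
servo_tool --rows '[[[0.05,0,0],[0,0,0],1],[[0.12,0,0],[0,0,0],1],[[0.12,0,-0.15],[0,0,0],0.2],[[0.12,0,-0.3],[0,0,0],0.2],[[0.12,0,-0.45],[0,0,0],0.2]]'

```text
time_s: 30.05
eef_pos: [0.5656, 0.0135, 0.3585]
orientation: [180.0, -0.1, 173.0]
force: [0.9, -0.4, 0.6]
width: 0.0194
finger_force: 0.0
```

```bash
python3 - <<'E'
from h import *
st()
plan((.465,-.448,.17,173))
f=grab('top');M=f['frame']
print('brass',cen(f,lambda H,S,V:(H>17)&(S>160)&(V>100)&(H<32),.05,roi=(270,215,350,300))[:3])
E
```

```text
grasp [0.5653 0.0136 0.1875] F [ 0.9 -0.4  0.6] w 0.0194 0.0 local -0.2006 -0.0013 t 30.05 yaw 173.04
(0.465, -0.448, 0.17, 173) shift [0.1463, -1.5677, 0.058] turn [0.0001, -0.0006, 0.0002] rows>=9.5
brass []
```

Request:
servo_tool --rows '[[[0.073,-0.784,0],[0,0,0],-0.2],[[0.073,-0.784,0],[0,0,0],-0.2],[[0.073,-0.784,0],[0,0,0],-0.2],[[0.073,-0.784,0],[0,0,0],-0.2],[[0.073,-0.784,0],[0,0,0],-0.2]]'

```text
time_s: 30.6
eef_pos: [0.5147, -0.2199, 0.3568]
orientation: [-180.0, -0.1, 173.0]
force: [-0.0, 0.2, -0.1]
width: 0.0563
finger_force: 0.0
```

Request:
servo_tool --rows '[[[0.073,-0.784,0.05],[0,0,0],-0.2],[[0.073,-0.784,0.05],[0,0,0],-0.2],[[0.073,-0.784,0.05],[0,0,0],-0.2],[[0.073,-0.784,0.05],[0,0,0],-0.2],[[0.073,-0.784,0.05],[0,0,0],-0.2]]'

```text
time_s: 31.1
eef_pos: [0.4642, -0.4509, 0.3413]
orientation: [-180.0, -0.1, 173.0]
force: [0.1, 0.5, -0.5]
width: 0.0573
finger_force: 0.0
```

```bash
python3 - <<'E'
from h import *
st();T,s=pose()
w=grab('wrist','w6.png');f=grab('top')
g=f['frame'];cv2.imwrite('pics/v6.png',np.hstack([w['frame'][:330],cv2.resize(g[110:300,240:390],(260,330))])[:, 100:])
E
```

```text
grasp [ 0.4639 -0.4509  0.1703] F [ 0.1  0.5 -0.5] w 0.0573 0.0 local -0.2442 -0.4748 t 31.1 yaw 172.96
```

View pics/v6.png

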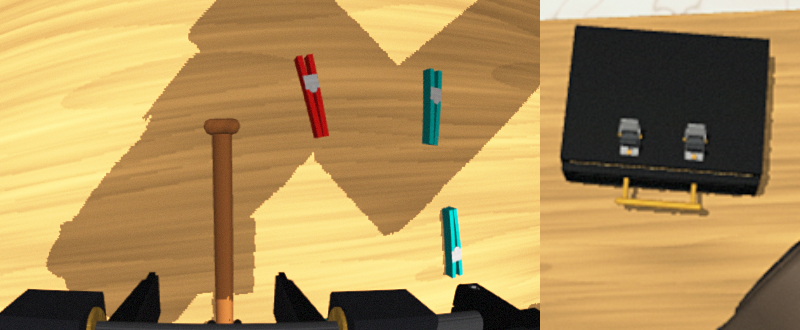

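The drawer is shut. The handle axis runs from (322,134) at the knob to (324,310) in the wrist image.

```bash
python3 - <<'E'
from h import *
T,s=pose();w=grab('wrist')
hsv=cv2.cvtColor(w['frame'],cv2.COLOR_BGR2HSV)
m=cv2.inRange(hsv,(5,140,60),(15,255,200))
pts=[]
for r in range(145,275,5):
    c=np.where(m[r,280:370])[0]+280
    if len(c)>8: pts.append(onz(w,np.median(c),r,.019,T)[:2]);
pts=np.array(pts);vx,vy,x0,y0=cv2.fitLine(pts.astype(np.float32),cv2.DIST_HUBER,0,.01,.01).ravel()
if vx<0:vx,vy=-vx,-vy
print('yaw',np.degrees(np.arctan2(vy,vx)),len(pts))
j=onz(w,322,134,.020,T)[:2];mid=j+.085*np.array([vx,vy])
mid=np.array([x0,y0])+np.dot(mid-[x0,y0],[vx,vy])*np.array([vx,vy]);print('start',j,'mid',mid)
yaw=180+np.degrees(np.arctan2(vy,vx))
plan((*mid,.07,yaw),(*mid,.0225,yaw))
E
```

```text
yaw -5.9867344 26
start [ 0.38236165 -0.43810651] mid [ 0.46694795 -0.44649619]
(np.float64(0.4669479480799405), np.float64(-0.4464961854482886), 0.07, np.float32(174.01326)) shift [-0.0077, 0.0123, 0.3329] turn [0.0002, -0.0007, -0.0064] rows>=2.0
(np.float64(0.4669479480799405), np.float64(-0.4464961854482886), 0.0225, np.float32(174.01326)) shift [0.0, -0.0, 0.1583] turn [0.0, 0.0, 0.0] rows>=1.0
```

Request:
servo_tool --rows '[[[-0.008,0.012,0.13],[0,0,-0.0064],-0.2],[[-0.008,0.012,0.26],[0,0,-0.0064],-0.2],[[-0.008,0.012,0.38],[0,0,-0.0064],-0.2],[[-0.008,0.012,0.45],[0,0,-0.0064],-0.2],[[-0.008,0.012,0.485],[0,0,-0.0064],-0.2]]'

```text
time_s: 31.75
eef_pos: [0.4682, -0.4433, 0.1943]
orientation: [179.9, -0.2, 174.2]
force: [0.4, 0.6, 0.0]
width: 0.0568
finger_force: 0.0
```

Request:
servo_tool --rows '[[[0,0,0],[0,0,0],1],[[0,0,0],[0,0,0],1],[[0,0,0],[0,0,0],1],[[0,0,0],[0,0,0],1],[[0,0,0],[0,0,0],1]]' --newtons 45

```text
time_s: 32.25
eef_pos: [0.468, -0.4448, 0.1971]
orientation: [-180.0, -0.1, 174.2]
force: [-0.0, -0.2, 0.1]
width: 0.0225
finger_force: 0.0
```

Request:
servo_tool --rows '[[[0,0,0],[0,0,0],1],[[0,0,0],[0,0,0],1],[[0,0,0],[0,0,0],1]]'

```text
time_s: 32.55
eef_pos: [0.468, -0.4449, 0.1967]
orientation: [180.0, -0.1, 174.2]
force: [0.1, 1.1, 6.7]
width: 0.0152
finger_force: 45.0
```

```bash
python3 -c "
from h import *
st()"
```

```text
grasp [ 0.4677 -0.4448  0.0257] F [0.1 1.1 6.7] w 0.0152 45.0 local -0.2412 -0.4683 t 32.55 yaw 174.18
```

Request:
servo_tool --rows '[[[0,0,-0.1],[0,0,0],1],[[0,0,-0.22],[0,0,0],1],[[0,0,-0.36],[0,0,0],1],[[0,0,-0.5],[0,0,0],1],[[0,0,-0.65],[0,0,0],1]]'

```text
time_s: 33.05
eef_pos: [0.468, -0.4447, 0.3923]
orientation: [179.9, -0.2, 174.2]
force: [0.5, -0.4, -0.7]
width: 0.0149
finger_force: 45.0
```

```bash
python3 - <<'E'
from h import *
st();p=cw(-.0655,-.001);print(p)
plan((.53,-.27,.24,174.2),(.60,-.11,.24,128),(*p,.24,83))
E
```

```text
grasp [ 0.4676 -0.4444  0.2213] F [ 0.5 -0.4 -0.7] w 0.0149 45.0 local -0.2414 -0.4679 t 33.05 yaw 174.18
[ 0.69947248 -0.00265327]
(0.53, -0.27, 0.24, 174.2) shift [-0.1463, 0.6004, -0.0618] turn [0.0004, -0.0009, -0.0001] rows>=3.7
(0.6, -0.11, 0.24, 128) shift [-0.1782, 0.5542, 0.0] turn [-0.0, -0.0, 0.2567] rows>=5.4
(np.float64(0.6994724823592051), np.float64(-0.002653267001796831), 0.24, 83) shift [0.0778, 0.4816, 0.0] turn [0.0, -0.0, 0.25] rows>=5.2
```

Request:
servo_tool --rows '[[[0,0.05,-0.13],[0,0,0],1],[[-0.03,0.15,-0.2],[0,0,0],1],[[-0.08,0.3,-0.2],[0,0,0],1],[[-0.12,0.45,-0.2],[0,0,0],1],[[-0.146,0.6,-0.2],[0,0,0],1]]'

```text
time_s: 33.55
eef_pos: [0.5306, -0.2687, 0.4511]
orientation: [180.0, -0.1, 174.2]
force: [0.1, -0.7, -1.6]
width: 0.0147
finger_force: 45.0
```

Request:
servo_tool --rows '[[[-0.035,0.11,0],[0,0,0.047],1],[[-0.07,0.22,0],[0,0,0.094],1],[[-0.105,0.33,0],[0,0,0.141],1],[[-0.14,0.44,0],[0,0,0.188],1],[[-0.178,0.554,0],[0,0,0.235],1]]'

```text
time_s: 34.05
eef_pos: [0.6004, -0.1091, 0.4509]
orientation: [-179.9, -0.1, 131.5]
force: [0.7, 0.4, -1.0]
width: 0.015
finger_force: 45.0
```

```bash
python3 - <<'E'
from h import *
st();p=cw(-.0655,-.001)
plan((*p,.24,83))
E
```

```text
grasp [ 0.6    -0.1089  0.28  ] F [ 0.7  0.4 -1. ] w 0.015 45.0 local -0.1511 -0.1187 t 34.05 yaw 131.53
(np.float64(0.6994724823592051), np.float64(-0.002653267001796831), 0.24, 83) shift [0.0464, 0.4824, 0.1327] turn [-0.0007, -0.0005, 0.2696] rows>=5.6
```

Request:
servo_tool --rows '[[[0.01,0.1,0],[0,0,0.047],1],[[0.02,0.2,0],[0,0,0.094],1],[[0.03,0.3,0],[0,0,0.141],1],[[0.04,0.4,0],[0,0,0.188],1],[[0.046,0.482,0],[0,0,0.235],1]]'

```text
time_s: 34.55
eef_pos: [0.6994, -0.0022, 0.4505]
orientation: [-179.8, -0.0, 89.3]
force: [0.4, -0.2, -2.0]
width: 0.015
finger_force: 45.0
```

Request:
servo_tool --rows '[[[0,0,0.05],[0,0,0.0346],1],[[0,0,0.1],[0,0,0.0346],1],[[0,0,0.133],[0,0,0.0346],1],[[0,0,0.133],[0,0,0.0346],1]]'

```text
time_s: 34.95
eef_pos: [0.6984, -0.0036, 0.4095]
orientation: [-179.7, -0.0, 83.4]
force: [-0.0, -0.1, -1.5]
width: 0.0152
finger_force: 45.0
```

```bash
python3 - <<'E'
from h import *
st();p=cw(-.0655,-.001);plan((*p,.15,82.95))
w=grab('wrist');g=grab('scene');T,s=pose()
a=cv2.resize(w['frame'][60:330,200:440],(480,540));b=cv2.resize(g['frame'][150:330,300:420],(320,540) if 0 else (310,540))
cv2.imwrite('pics/v7.png',np.hstack([a,b]))
for n,l,z in [('clipR',(-.065,-.048),.108),('clipL',(-.065,.048),.108)]: print(n,proj(g,[*cw(*l),z]))
E
```

```text
grasp [ 0.6976 -0.0035  0.2385] F [-0.  -0.1 -1.5] w 0.0152 45.0 local -0.0672 -0.0021 t 34.95 yaw 83.38
(np.float64(0.6994724823592051), np.float64(-0.002653267001796831), 0.15, 82.95) shift [0.0036, 0.0045, 0.295] turn [-0.0015, -0.0001, 0.0024] rows>=1.8
clipR (np.float64(368.5362987332246), np.float64(269.24173309039753))
clipL (np.float64(393.7886688681888), np.float64(239.90594157318128))
```

View pics/v7.png

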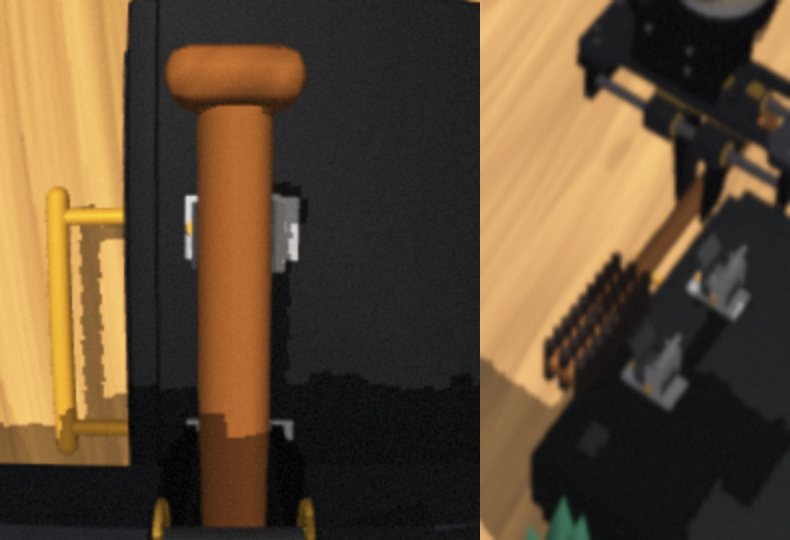

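The handle is level over the forks, with the knob at crop (235,75) and the left clip plate at crop x 185-300. I'll check its pitch and lateral offset numerically.

```bash
python3 - <<'E'
from h import *
T,s=pose();w=grab('wrist');im=w['frame'].astype(int)
a=np.radians(CY)
def loc(p): d=p[:2]-CAB;return np.round([np.cos(a)*d[0]+np.sin(a)*d[1],-np.sin(a)*d[0]+np.cos(a)*d[1],p[2]],4)
br=(im[...,2]-im[...,0])
for r in range(116,265,12):
    c=np.where(br[r,280:360]>28)[0]+280
    # longest run containing 317
    l=317
    while br[r,l-1]>28:l-=1
    q=317
    while br[r,q+1]>28:q+=1
    o,d1=ray(w,l-.5,r,T);o,d2=ray(w,q+.5,r,T);d1/=np.linalg.norm(d1);d2/=np.linalg.norm(d2)
    ang=np.arccos(d1@d2);D=.008/np.sin(ang/2);m=(d1+d2);m/=np.linalg.norm(m)
    print(r,l,q,loc(o+D*m),'at z.230:',loc(o+m*(.230-o[2])/m[2]))
print('plate',loc(onz(w,200+185/2,60+228/2,.085,T)),loc(onz(w,200+299/2,60+240/2,.085,T)))
E
```

```text
116 299 336 [-0.0665  0.0817  0.2334] at z.230: [-0.0665  0.082   0.23  ]
128 298 335 [-0.0669  0.0765  0.2336] at z.230: [-0.0669  0.0767  0.23  ]
140 299 335 [-0.0666  0.0715  0.2296] at z.230: [-0.0666  0.0714  0.23  ]
152 299 335 [-0.0666  0.0662  0.23  ] at z.230: [-0.0666  0.0662  0.23  ]
164 299 335 [-0.0666  0.061   0.2306] at z.230: [-0.0666  0.0609  0.23  ]
176 299 335 [-0.0665  0.0558  0.2312] at z.230: [-0.0665  0.0557  0.23  ]
188 299 335 [-0.0665  0.0506  0.232 ] at z.230: [-0.0665  0.0504  0.23  ]
200 299 335 [-0.0665  0.0455  0.2328] at z.230: [-0.0665  0.0451  0.23  ]
212 299 335 [-0.0664  0.0403  0.2338] at z.230: [-0.0664  0.0397  0.23  ]
224 299 334 [-0.0666  0.0344  0.2305] at z.230: [-0.0666  0.0342  0.23  ]
236 299 334 [-0.0666  0.0292  0.2318] at z.230: [-0.0666  0.0287  0.23  ]
248 299 334 [-0.0665  0.024   0.2331] at z.230: [-0.0665  0.0231  0.23  ]
260 299 334 [-0.0665  0.0188  0.2345] at z.230: [-0.0665  0.0174  0.23  ]
plate [-0.0869  0.0464  0.085 ] [-0.0397  0.0418  0.085 ]
```

Request:
servo_tool --rows '[[[0.002,0.005,0.07],[0,0,0.0024],1],[[0.002,0.005,0.14],[0,0,0.0024],1],[[0.002,0.005,0.21],[0,0,0.0024],1],[[0.002,0.005,0.26],[0,0,0.0024],1],[[0.002,0.005,0.28],[0,0,0.0024],1]]'

```text
time_s: 35.6
eef_pos: [0.6999, -0.0032, 0.3262]
orientation: [-179.8, -0.0, 82.9]
force: [-0.6, -0.1, -1.3]
width: 0.015
finger_force: 45.0
```

Request:
servo_tool --rows '[[[0,0,0.012],[0,0,0],1],[[0,0,0.024],[0,0,0],1],[[0,0,0.036],[0,0,0],1],[[0,0,0.048],[0,0,0],1],[[0,0,0.06],[0,0,0],1]]'

```text
time_s: 36.1
eef_pos: [0.6999, -0.0031, 0.3093]
orientation: [-179.9, -0.0, 82.9]
force: [0.2, -0.6, -1.9]
width: 0.0151
finger_force: 45.0
```

```bash
python3 -c "
from h import *
st()"
```

```text
grasp [ 0.6997 -0.003   0.1383] F [ 0.2 -0.6 -1.9] w 0.0151 45.0 local -0.0652 -0.0013 t 36.1 yaw 82.92
```

Request:
servo_tool --rows '[[[0,0,0.01],[0,0,0],1],[[0,0,0.02],[0,0,0],1],[[0,0,0.03],[0,0,0],1],[[0,0,0.04],[0,0,0],1],[[0,0,0.048],[0,0,0],1]]'

```text
time_s: 36.6
eef_pos: [0.6996, -0.003, 0.2948]
orientation: [-179.8, -0.0, 82.9]
force: [-3.9, 0.3, 1.2]
width: 0.015
finger_force: 45.0
```

Request:
servo_tool --rows '[[[0,0,0.008],[0,0,0],1],[[0,0,0.016],[0,0,0],1],[[0,0,0.024],[0,0,0],1],[[0,0,0.028],[0,0,0],1]]'

```text
time_s: 37.0
eef_pos: [0.7001, -0.0031, 0.2876]
orientation: [-180.0, -0.0, 82.9]
force: [-7.1, 0.4, 17.2]
width: 0.0149
finger_force: 45.0
```

```bash
python3 -c "
from h import *
st()"
```

```text
grasp [ 0.7    -0.003   0.1166] F [-7.1  0.4 17.2] w 0.0149 45.0 local -0.0649 -0.0013 t 37.0 yaw 82.92
```

Request:
servo_tool --rows '[[[0,0,0.005],[0,0,0],1],[[0,0,0.01],[0,0,0],1],[[0,0,0.01],[0,0,0],1]]'

```text
time_s: 37.3
eef_pos: [0.6998, -0.003, 0.2874]
orientation: [179.9, -0.0, 82.9]
force: [-12.8, 0.4, 29.9]
width: 0.0149
finger_force: 45.0
```

```bash
python3 -c "
from h import *
st()"
```

```text
grasp [ 0.7001 -0.003   0.1164] F [-12.8   0.4  29.9] w 0.0149 45.0 local -0.0649 -0.0013 t 37.3 yaw 82.93
```

It stopped hard at the seated height. I'll release, lift and check.

Request:
servo_tool --rows '[[[0,-0.004,-0.008],[0,0,0],1],[[0,-0.004,-0.008],[0,0,0],0.3],[[0,-0.004,-0.008],[0,0,0],0.3],[[0,-0.004,-0.008],[0,0,0],0.3],[[0,-0.004,-0.008],[0,0,0],0.3]]'

```text
time_s: 37.8
eef_pos: [0.6988, -0.0029, 0.2853]
orientation: [-179.9, -0.0, 82.9]
force: [0.3, -0.8, 0.3]
width: 0.0328
finger_force: 0.0
```

Request:
servo_tool --rows '[[[0,0,-0.05],[0,0,0],0.3],[[0,0,-0.15],[0,0,0],0.3],[[0,0,-0.3],[0,0,0],0.3],[[0,0,-0.45],[0,0,0],0.3],[[0,0,-0.6],[0,0,0],0.3]]'

```text
time_s: 38.3
eef_pos: [0.6985, -0.0029, 0.4689]
orientation: [-179.9, -0.0, 82.9]
force: [0.1, -0.5, -0.3]
width: 0.0334
finger_force: 0.0
```

Request:
servo_tool --rows '[[[-0.2,-0.1,0],[0,0,0],0.3],[[-0.4,-0.2,0],[0,0,0],0.3],[[-0.5,-0.3,0],[0,0,0],0.3],[[-0.5,-0.4,0],[0,0,0],0.3],[[-0.5,-0.5,0],[0,0,0],0.3]]'

```text
time_s: 38.8
eef_pos: [0.529, -0.1351, 0.4669]
orientation: [-179.9, 0.0, 82.8]
force: [0.7, 0.3, 1.2]
width: 0.0329
finger_force: 0.0
```

```bash
python3 - <<'E'
from h import *
st();T,s=pose()
w=grab('wrist','w8.png');f=grab('top','t8.png');g=grab('scene','s8.png')
a=cv2.resize(w['frame'][0:260,200:520],(400,325));b=f['frame'][100:425,120:520];c=cv2.resize(g['frame'][170:330,270:430],(275,275));d=cv2.resize(f['frame'][110:250,240:400],(314,275))
e=np.zeros((275,800,3),np.uint8);e[:,:275]=c;e[:,275:589]=d
cv2.imwrite('pics/v8.png',np.vstack([np.hstack([a,b]),e]))
E
```

```text
grasp [ 0.5287 -0.1351  0.2959] F [0.7 0.3 1.2] w 0.0329 0.0 local -0.2187 -0.1534 t 38.8 yaw 82.77
```

View pics/v8.png

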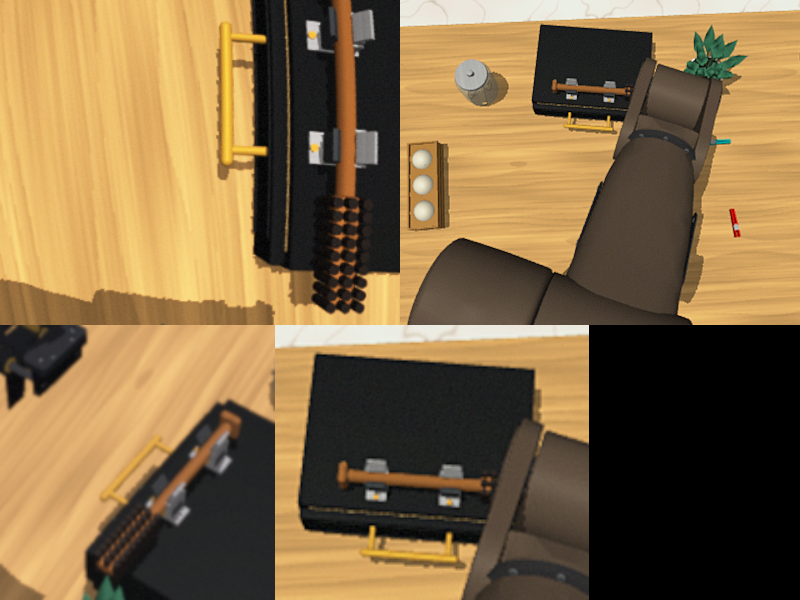

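The brush lies in both forks with its bristles at the right end, and the worktop is clear on the left. I'll check jaw overlap, seating height and drawer closure numerically.

```bash
python3 - <<'E'
from h import *
T,s=pose();w=grab('wrist');im=w['frame'].astype(int);a=np.radians(CY)
def loc(p): d=p[:2]-CAB;return np.round([np.cos(a)*d[0]+np.sin(a)*d[1],-np.sin(a)*d[0]+np.cos(a)*d[1]],4)
br=im[...,2]-im[...,0]
for r in range(4,156,7):
    c=np.where(br[r,450:500]>28)[0]+450
    if len(c)<4: continue
    print(r,c[0],c[-1],len(c),loc(onz(w,c[0]-.5,r,.108,T)),loc(onz(w,c[-1]+.5,r,.108,T)))
hsv=cv2.cvtColor(w['frame'],cv2.COLOR_BGR2HSV)
m=cv2.inRange(hsv,(19,170,100),(30,255,255));m[:,:360]=0;m[:,395:]=0
for r in (45,60,75,90,105):
    c=np.where(m[r])[0]
    if len(c): print('bar',r,c[0],c[-1],loc(onz(w,(c[0]+c[-1])/2,r,.05,T)))
E
```

```text
4 464 478 15 [-0.0732  0.0701] [-0.0566  0.0732]
11 467 479 13 [-0.0705  0.0628] [-0.0561  0.0653]
18 468 479 12 [-0.07    0.0551] [-0.0567  0.0574]
25 468 480 13 [-0.0705  0.0474] [-0.0561  0.0497]
32 450 480 14 [-0.09   0.037] [-0.0566  0.042 ]
39 466 481 16 [-0.0734  0.0319] [-0.0559  0.0346]
46 466 481 16 [-0.0738  0.0245] [-0.0563  0.027 ]
53 466 481 16 [-0.0741  0.0172] [-0.0567  0.0196]
60 467 482 16 [-0.0733  0.0101] [-0.0559  0.0124]
67 467 482 16 [-0.0735  0.0029] [-0.0561  0.0051]
74 467 482 16 [-0.0737 -0.0042] [-0.0564 -0.0021]
81 467 482 16 [-0.0739 -0.0113] [-0.0565 -0.0093]
88 467 482 16 [-0.074  -0.0183] [-0.0567 -0.0164]
95 467 482 16 [-0.0741 -0.0253] [-0.0568 -0.0234]
102 467 483 17 [-0.0741 -0.0322] [-0.0557 -0.0303]
109 471 482 12 [-0.0698 -0.0387] [-0.0568 -0.0374]
116 450 482 14 [-0.0918 -0.0474] [-0.0568 -0.0443]
123 450 482 15 [-0.0917 -0.0541] [-0.0567 -0.0512]
130 470 482 13 [-0.0707 -0.0593] [-0.0566 -0.0581]
137 467 482 16 [-0.0737 -0.0663] [-0.0564 -0.065 ]
144 467 482 16 [-0.0736 -0.0731] [-0.0562 -0.0719]
151 466 482 17 [-0.0744 -0.0799] [-0.056  -0.0787]
bar 45 375 383 [-0.1498  0.0337]
bar 60 375 383 [-0.15    0.0163]
bar 75 376 383 [-0.1497 -0.0007]
bar 90 375 384 [-0.1498 -0.0175]
bar 105 376 383 [-0.1499 -0.034 ]
```

```bash
python3 - <<'E'
from h import *
T,s=pose();w=grab('wrist');a=np.radians(CY)
def loc(p): d=p[:2]-CAB;return np.round([np.cos(a)*d[0]+np.sin(a)*d[1],-np.sin(a)*d[0]+np.cos(a)*d[1]],4)
for r in (18,25,116,123): print(r,'edge@.117',loc(onz(w,482.5 if r>60 else 480,r,.117,T)),w['frame'][r,476:504].max(1).tolist())
for r,u in((25,500),(119,502)):print('back@.133',[ (x,loc(onz(w,x,r,.133,T))[0]) for x in (490,495,500,505)])
E
```

```text
18 edge@.117 [-0.0595  0.0539] [181, 170, 110, 100, 118, 121, 125, 126, 128, 125, 122, 120, 123, 121, 125, 123, 126, 143, 180, 160, 53, 23, 21, 26, 27, 21, 28, 25]
25 edge@.117 [-0.06    0.0463] [179, 180, 169, 138, 118, 122, 122, 125, 125, 128, 126, 127, 121, 125, 126, 128, 128, 128, 161, 179, 107, 30, 23, 23, 24, 27, 25, 25]
116 edge@.117 [-0.0601 -0.0451] [183, 185, 184, 183, 178, 124, 106, 124, 126, 128, 130, 128, 131, 130, 126, 128, 130, 128, 129, 131, 148, 183, 184, 73, 15, 28, 29, 24]
123 edge@.117 [-0.06   -0.0518] [185, 185, 185, 184, 180, 131, 119, 126, 126, 129, 127, 129, 136, 129, 126, 125, 125, 135, 135, 129, 154, 183, 181, 71, 29, 29, 29, 23]
back@.133 [(490, np.float64(-0.0571)), (495, np.float64(-0.0517)), (500, np.float64(-0.0463)), (505, np.float64(-0.0407))]
back@.133 [(490, np.float64(-0.0599)), (495, np.float64(-0.0546)), (500, np.float64(-0.0493)), (505, np.float64(-0.0439))]
```

```bash
python3 -c "
from cell import robot
print(robot.sign_off())"
```

```text
the job is handed in; nothing more can be done
None
```

The job is handed in: both pegs, the soap and the scrubbing brush are in the shut drawer (no tin or stain stick was present), the lint brush is seated in both clips with the jaws measuring closed, and nothing else was moved.

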